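Put the clay jars away in the damp cupboard

TASK

Put every lidded clay jar on the bench away in the damp cupboard: pull its tray out, stand all the jars upright side by side on the tray's floor, and push the tray fully home. Then shut the cupboard, first the left door with the rebated lip and only after it the right door with the flange, so that the flange laps over the lip and both doors are fully closed. Leave everything else on the bench where it is.

Things in the scene. Friction and masses are not known exactly. Their poses are not given: they have to be found in the camera images.
- cupboard: Low plywood damp cupboard fixed on the bench: 150 deep (x) x 225 wide (y) x 118 mm high, closed on top, open at its front, which faces the robot (its own -x). Origin: centre of its underside; its front plane is at x = -75 mm in its frame. A 6 mm aluminium runner plate, 180 wide, lies on the bench in front of it out to x = -225 mm. Its position and yaw vary.
- tray (a joint): Pull-out aluminium tray in the cupboard: distance (m) it stands out, 0 = home, 0.14 = fully out (then wholly clear of the cupboard). It starts partly out. Slides along the cupboard's -x, needs about 6 N, stays where left.
- tray_in (a point): Centre of the tray's inner floor, axes as the cupboard's. Inside, the tray measures 112 mm along x by 168 mm along y: room for two square jars deep and three wide, with 3 mm round each. Floor 14 mm above the bench; side walls 5 mm and front and back walls 8 mm thick, all 22 mm high above the floor. Moves with the tray.
- tray_tab (a point): Middle of the top edge of the upright pull tab on the tray's front wall: 8 mm thick (x), 40 mm wide (y), its top 100 mm above the bench, free down to the wall at 36 mm. Pinch it from above to pull; push its front face to push the tray home (the cupboard's top is at 118 mm).
- rebated_door (a joint): Left door (cupboard's +y side), the one with the rebate: opening angle (rad), 0 = shut, limit 2.0. Plywood panel 15 mm thick, 8 to 116 mm above the bench, hinged at its outer edge, swinging out towards the robot; it ends 110.5 mm from the hinge, the last 16.5 mm being a lip 7 mm thick on the inner side. Stiff hinge (0.06 N m), stays where left.
- rebated_hinge (a point): On the left door's vertical hinge line at bench height, in the cupboard's front plane (1 mm ahead of it). The shut door runs from here along the cupboard's -y, its outer face 16 mm ahead of the hinge (-x); opening turns it so that its free edge swings to -x. Axes turn with the door.
- rebated_handle (a point): Middle of the left door's upright steel bar handle (11 mm thick, 50 mm long, middle 75 mm above the bench), 45 mm from the hinge and standing 35 mm off the outer face.
- flanged_door (a joint): Right door (cupboard's -y side), the one with an aluminium flange: opening angle (rad), 0 = shut, limit 2.0. As the left, mirrored, but an aluminium strip 6.5 mm thick, flush with its outer face, stands out 14.5 mm past its free edge (to 125 mm from the hinge) and laps over the left door's lip. Shut first, it would stop the left door. Hinge as the other.
- flanged_hinge (a point): On the right door's vertical hinge line at bench height, 1 mm ahead of the cupboard's front plane. The shut door runs from here along the cupboard's +y, its outer face 16 mm ahead of the hinge (-x). Axes turn with the door.
- flanged_handle (a point): Middle of the right door's upright bar handle, as the left one: 45 mm from the hinge, 35 mm off the outer face.
- oblong_jar: Oblong lidded jar, 104 (its x) x 50 (y) x 50 mm, with a bar-shaped knob 40 (x) x 20 (y) mm, 34 mm tall, standing in the middle of the lid (84 mm tall in all), which is the place to take it from above. Plain buff clay, leather-hard and rigid, about 0.2 to 0.5 kg; the lid is fast. Its origin is the centre of its underside, z up. May be absent.
- square_jar_a: Square lidded jar, 50 x 50 x 50 mm, with a bar-shaped knob 30 (its x) x 20 (y) mm, 34 mm tall, standing in the middle of the lid (84 mm tall in all), which is the place to take it from above. Plain buff clay, leather-hard and rigid, about 0.2 to 0.5 kg; the lid is fast. Its origin is the centre of its underside, z up. May be absent.
- round_jar_a: Round lidded jar, 50 mm across and 50 mm high, with a round knob 22 mm across, 34 mm tall, standing in the middle of the lid (84 mm tall in all), which is the place to take it from above. Plain buff clay, leather-hard and rigid, about 0.2 to 0.5 kg; the lid is fast. Its origin is the centre of its underside, z up. May be absent.
- square_jar_b: Square lidded jar, 50 x 50 x 50 mm, with a bar-shaped knob 30 (its x) x 20 (y) mm, 34 mm tall, standing in the middle of the lid (84 mm tall in all), which is the place to take it from above. Plain buff clay, leather-hard and rigid, about 0.2 to 0.5 kg; the lid is fast. Its origin is the centre of its underside, z up. May be absent.
- round_jar_b: Round lidded jar, 50 mm across and 50 mm high, with a round knob 22 mm across, 34 mm tall, standing in the middle of the lid (84 mm tall in all), which is the place to take it from above. Plain buff clay, leather-hard and rigid, about 0.2 to 0.5 kg; the lid is fast. Its origin is the centre of its underside, z up. May be absent.
- round_jar_c: Round lidded jar, 50 mm across and 50 mm high, with a round knob 22 mm across, 34 mm tall, standing in the middle of the lid (84 mm tall in all), which is the place to take it from above. Plain buff clay, leather-hard and rigid, about 0.2 to 0.5 kg; the lid is fast. Its origin is the centre of its underside, z up. May be absent.
- cup: Red plastic cup, 84 mm across, 110 mm high. Not part of the job.
- tin: Food tin, 74 mm across, 100 mm high. Not part of the job.
- brush: Brush, lying. Not part of the job.
- slat: Wooden slat 260 x 32 x 9 mm. Not part of the job.
- bowl: White bowl 110 mm across, 50 mm high. Not part of the job.
- trimmer: Trimming tool with a wooden handle, lying. Not part of the job.
- clay_disc: Clay disc 110 mm across, 12 mm thick. Not part of the job.
- rib: Wooden rib 100 x 50 x 6 mm. Not part of the job.
Things that resemble listed ones, but are neither listed nor needed, are in the scene too. Leave any pink look-alike of the oblong_jar alone.

How it is judged (in metres and radians):
On the way, in this order (a step that is already met when the one before it is completed fails the run):
1. all the jars stand in the tray and the tray is home, both doors still open (x of oblong_jar in the frame of tray_in between -0.056 and 0.056 m and y of oblong_jar in the frame of tray_in between -0.084 and 0.084 m and z of oblong_jar in the frame of tray_in between -0.004 and 0.005 m and angle between each of oblong_jar, square_jar_a, square_jar_b, round_jar_a, round_jar_b, round_jar_c's own z axis and vertical below 0.1 rad and x of square_jar_a in the frame of tray_in between -0.056 and 0.056 m and y of square_jar_a in the frame of tray_in between -0.084 and 0.084 m and z of square_jar_a in the frame of tray_in between -0.004 and 0.005 m and x of square_jar_b in the frame of tray_in between -0.056 and 0.056 m and y of square_jar_b in the frame of tray_in between -0.084 and 0.084 m and z of square_jar_b in the frame of tray_in between -0.004 and 0.005 m and x of round_jar_a in the frame of tray_in between -0.056 and 0.056 m and y of round_jar_a in the frame of tray_in between -0.084 and 0.084 m and z of round_jar_a in the frame of tray_in between -0.004 and 0.005 m and x of round_jar_b in the frame of tray_in between -0.056 and 0.056 m and y of round_jar_b in the frame of tray_in between -0.084 and 0.084 m and z of round_jar_b in the frame of tray_in between -0.004 and 0.005 m and x of round_jar_c in the frame of tray_in between -0.056 and 0.056 m and y of round_jar_c in the frame of tray_in between -0.084 and 0.084 m and z of round_jar_c in the frame of tray_in between -0.004 and 0.005 m and value of joint tray below 0.008 m and value of joint each of rebated_door, flanged_door above 0.2 rad), for 0.2 s.
2. the rebated left door is shut while the flanged right door is still open (value of joint rebated_door below 0.05 rad and value of joint flanged_door above 0.15 rad), for 0.2 s.
3. the flanged right door is shut over it (value of joint each of rebated_door, flanged_door below 0.05 rad), for 0.2 s.
At the end, for the whole second after the job is handed in: Every jar present stands upright (within 0.1 rad) and at rest on the tray's floor, inside its walls; the tray is home within 8 mm; both doors are shut within 0.05 rad, the rebated one having been shut before the flanged one (all of step 3 and x of oblong_jar in the frame of tray_in between -0.056 and 0.056 m and y of oblong_jar in the frame of tray_in between -0.084 and 0.084 m and z of oblong_jar in the frame of tray_in between -0.004 and 0.005 m and angle between each of oblong_jar, square_jar_a, square_jar_b, round_jar_a, round_jar_b, round_jar_c's own z axis and vertical below 0.1 rad and x of square_jar_a in the frame of tray_in between -0.056 and 0.056 m and y of square_jar_a in the frame of tray_in between -0.084 and 0.084 m and z of square_jar_a in the frame of tray_in between -0.004 and 0.005 m and x of square_jar_b in the frame of tray_in between -0.056 and 0.056 m and y of square_jar_b in the frame of tray_in between -0.084 and 0.084 m and z of square_jar_b in the frame of tray_in between -0.004 and 0.005 m and x of round_jar_a in the frame of tray_in between -0.056 and 0.056 m and y of round_jar_a in the frame of tray_in between -0.084 and 0.084 m and z of round_jar_a in the frame of tray_in between -0.004 and 0.005 m and x of round_jar_b in the frame of tray_in between -0.056 and 0.056 m and y of round_jar_b in the frame of tray_in between -0.084 and 0.084 m and z of round_jar_b in the frame of tray_in between -0.004 and 0.005 m and x of round_jar_c in the frame of tray_in between -0.056 and 0.056 m and y of round_jar_c in the frame of tray_in between -0.084 and 0.084 m and z of round_jar_c in the frame of tray_in between -0.004 and 0.005 m and value of joint tray below 0.008 m and linear speed of each of oblong_jar, square_jar_a, square_jar_b, round_jar_a, round_jar_b, round_jar_c below 0.02 m/s); the robot touches nothing.
It fails at once if another thing on the bench is moved more than 5 cm (distance of any of cup, tin, brush, slat, bowl, trimmer, clay_disc, rib from where it was at the start of the episode above 0.05 m).
Of oblong_jar, square_jar_a, square_jar_b, round_jar_a, round_jar_b, round_jar_c only 4 to 5 are there at a start; the rules pass over those that are not, and their reading is None.
At some moment in a run one of oblong_jar, square_jar_a, square_jar_b, round_jar_a, round_jar_b, round_jar_c may be knocked a few centimetres aside while the robot is not near it.
Once in a run the grip may slacken for a moment while it holds something.
It also fails if it takes over 192 s, if anything falls off the work surface, if the arm or the gripper's body presses on something with over 40 N, if the wrist force passes 120 N, or if a joint passes its speed limit or range.

ROBOT

A 7-joint arm with a two-finger parallel gripper is mounted at the origin on the work surface. World frame = base frame: x ahead of the robot, y to its left, z up, the work surface at z = 0. Lengths are in mm, angles in degrees, forces in N, time in s.
With the tool pointing down it reaches from about 350 to 900 mm from the base axis. Payload 8.1 kg.
Tool frame: the origin (TCP) lies at the very end of the fingers, on their centre line; the grasp point (between the pads) lies 19 mm behind it; z points along the fingers, y is the line along which they close (so a half turn about z gives the same grasp; the last joint's range is limited). The gripper opens to 85 mm and grips with 20 to 120 N. Pads are 22 mm wide; open, the fingers measure 114 mm over their backs; the gripper's body (76 mm by 85 mm) begins 54 mm behind the grasp point. The pads swing forward as they close: fully open they stand 13 mm farther back than shut.
Start: joints at [-71.425, 24.895, 1.432, 90.138, -0.665, 64.973, -4.303], TCP at [258.753, 568.936, 231.323] pointing down, gripper open.
Joint ranges: [-149.89, 149.89], [-25.12, 119.58], [-72.63, 75.52], [4.76, 147.25], [-75.54, 255.54], [6.69, 114.76], [-157.13, 157.13]. Speed limits (degrees/s): [127.2, 127.2, 172.46, 172.46, 180, 180, 180].

INTERFACE

Orientations are given as [roll, pitch, yaw] about the fixed x, y, z axes, in that order (R = Rz(yaw) Ry(pitch) Rx(roll)).
In Python, from plant import * gives the robot as it stands.
- The arm moves only by the tool arm_command, never from a script. Its argument "deltas" is one flat list of numbers, 5 for each row, row after row: the shift along the tool's x, y, z in mm, then the turn about the tool's z in rad, then the opening, from 0 (shut) to 1 (fully open). A call has 1 to 5 rows; each row is the pose to reach, as a shift and turn from the pose commanded when the call began, along the tool's axes at that moment; what a row does not reach only later rows make up. A row lasts 1/12 s, in which the tool goes at most 41.7 mm and 7.16 degrees, less where a joint would pass 70% of its speed; a pose out of reach is approached as far as the arm can. A call with a gripper value outside its range is refused whole. The fingers move at their own pace and stop on an object; "squeeze" is the grip in N (left out, the last holds). Time passes only in rows, so rows that repeat a pose let the fingers close. It gives the time, the measured TCP pose, the force, the opening and the grip force at its end, in the units of the state.
- state(): the state, without advancing time (a new reading comes with each control period).
- capture(name): name is "scene" or "top" or "wrist"; returns a dict with "image" (400x640x3 uint8, red, green, blue), "depth" (400x640 float32, mm along the optical axis (not along the pixel's ray), 0 where there is no reading), "camera_matrix" (3x3 intrinsics, pixels), "T" (4x4, takes a point from camera to world coordinates); the wrist camera has in their place "tool_from_camera" (4x4, takes a point from camera to tool coordinates, whose origin is the TCP and whose axes are the flange's). Camera axes: x right, y down, z forward; pixel columns grow to the right and rows downward; lengths in mm; the calibration is good to about 2 mm. The wrist camera is an equidistant fisheye: a pixel r from the principal point sees the ray r / f radians off the axis. A picture is of the moment at which its call begins: read the wrist's pose just before it.
- close_job(): hands the job in; it is judged then, once.
The state is a dict: "time_s": time; "joint_positions": joint angles; "qd": joint speeds; "tau": joint torques, N m; "tool_pos": TCP position; "tool_rot": TCP orientation; "ft_force": force on the tool from outside, world axes, zero at the start; "ft_torque": the same for the moment, N m; "gripper_width": opening from 0.0 (shut) to 1.0 (fully open); "grasp_force": force on a finger pad.
Only numpy, scipy, OpenCV 4.12 (cv2) and the standard library are available. Lean on these libraries where they do the work, as an engineer would, in place of code of your own. Each camera call takes 0.05 s, during which the arm holds its last target. There are 200 camera calls.

## Working session

There is one attempt and no reset: what is moved stays moved. The work goes in short steps, Python scripts to look and compute and a tool call to move; the robot and the scene stay as the last step left them, time stands still between calls to the robot, and variables do not carry over. Pictures are saved under pics/ and viewed, at most 14 in all, crops included, and the job is handed in when it is done.

Besides the shell and the picture viewer there is one more tool, called after ">>>" in YAML: its name, and indented under it one key for each argument. arm_command: Moves the arm, as the interface text tells. Its arguments: {"type":"object","properties":{"deltas":{"type":"array","items":{"type":"number"}},"squeeze":{"type":"number"}},"required":["deltas"]}

```bash
ls; mkdir -p pics
python3 - <<'E'
from plant import *
import cv2,numpy as np
print(state())
for n in("top","scene"):
    c=capture(n); np.savez(f"pics/{n}0.npz",**c); cv2.imwrite(f"pics/{n}0.png",c["image"][:,:,::-1]); print(n,c["camera_matrix"],c["T"])
E
```

```text
pics
{'time_s': 0.0, 'joint_positions': array([-71.42460105,  24.93802438,   1.43193714,  90.18910075,
        -0.66660071,  64.97119699,  -4.30216979]), 'qd': array([ 0.03984667,  0.03841484, -0.05989673, -0.00176507,  0.03623524,
        0.04029166,  0.03358115]), 'tau': array([ 6.22741627e-04, -6.70472431e+01,  1.02506742e+00, -3.16224039e+01,
        1.56155851e-02,  1.23856013e-02,  2.81271273e-07]), 'tool_pos': array([258.57245093, 568.461754  , 230.50911216]), 'tool_rot': array([-1.79910275e+02,  6.89969866e-03,  1.55540979e+02]), 'ft_force': array([-0.93800239,  0.55150344, -1.02878575]), 'ft_torque': array([0.02104249, 0.02193164, 0.03656137]), 'grasp_force': 0.0, 'gripper_width': 0.999682118384432}
top [[460.42447775   0.         323.26412629]
 [  0.         460.42447775 202.10664822]
 [  0.           0.           1.        ]] [[ 5.09995328e-03 -9.97002926e-01  7.71955655e-02  3.89366705e+02]
 [-9.99955760e-01 -5.69472613e-03 -7.48658242e-03  2.72903105e+01]
 [ 7.90375219e-03 -7.71539691e-02 -9.96987861e-01  1.58726262e+03]
 [ 0.00000000e+00  0.00000000e+00  0.00000000e+00  1.00000000e+00]]
scene [[454.87643971   0.         319.97912926]
 [  0.         454.87643971 198.98665266]
 [  0.           0.           1.        ]] [[ 2.25335941e-01  5.81703016e-01 -7.81565938e-01  1.58445708e+03]
 [ 9.74104332e-01 -1.49795974e-01  1.69357363e-01 -2.06928935e+02]
 [-1.85597423e-02 -7.99489066e-01 -6.00393845e-01  9.04801430e+02]
 [ 0.00000000e+00  0.00000000e+00  0.00000000e+00  1.00000000e+00]]
```

View pics/top0.png

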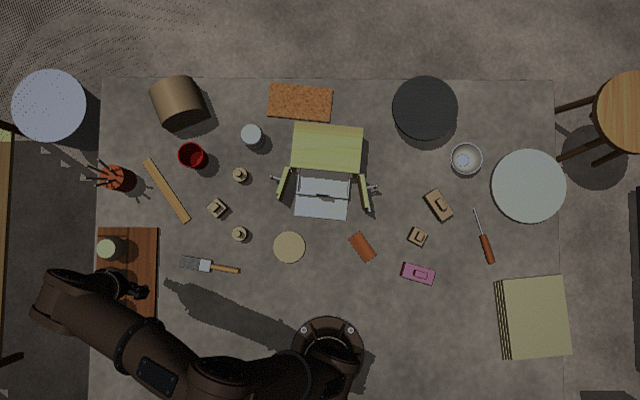

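View pics/scene0.png

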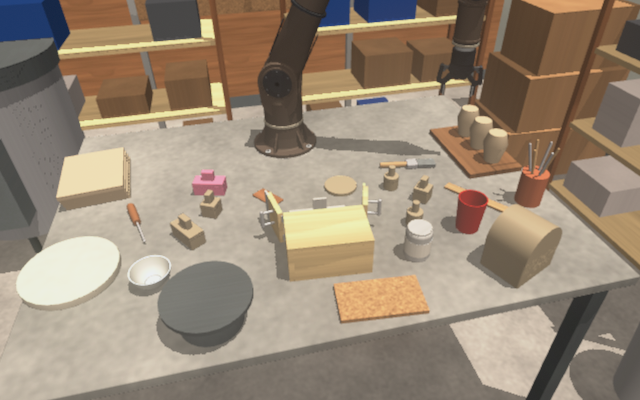

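The top view shows the oblong jar at (438,205), square jars at (418,237) and (216,208), and round jars at (240,175) and (240,234). The pink look-alike is at (418,273). The cupboard is at (327,148) with both doors wide open, and the tray is partly out at (322,195).

```bash
cat > h.py <<'E'
import numpy as np,cv2
def cloud(c):
    K=c["camera_matrix"];d=c["depth"];v,u=np.mgrid[:400,:640]
    P=np.stack([(u-K[0,2])/K[0,0]*d,(v-K[1,2])/K[1,1]*d,d],-1)@c["T"][:3,:3].T+c["T"][:3,3]
    P[d==0]=np.nan
    return P
def ray(c,u,v,z):
    K=c["camera_matrix"];r=c["T"][:3,:3]@np.array([(u-K[0,2])/K[0,0],(v-K[1,2])/K[1,1],1]);o=c["T"][:3,3]
    return o+r*(z-o[2])/r[2]
def rect(pts):
    return cv2.minAreaRect(pts[:,:2].astype(np.float32))
E
cat > m1.py <<'E'
from h import *
c=dict(np.load("pics/top0.npz"));P=cloud(c);Z=P[...,2]
J={"obl":(438,205),"sqR":(418,237),"sqL":(216,208),"rF":(240,175),"rN":(240,234),"pink":(418,273)}
for n,(u,v) in J.items():
    w=P[v-22:v+23,u-22:u+23].reshape(-1,3)
    w=w[np.hypot(*(w[:,:2]-ray(c,u,v,60)[:2]).T)<75]
    k=w[(w[:,2]>72)&(w[:,2]<95)];l=w[(w[:,2]>42)&(w[:,2]<95)]
    print(n,"knob",len(k),k.mean(0).round(1),np.round(sum(map(lambda x:list(np.atleast_1d(x)),rect(k)),[]),1),"body",np.round(sum(map(lambda x:list(np.atleast_1d(x)),rect(l)),[]),1))
w=P[115:180,280:375].reshape(-1,3);w=w[(w[:,2]>108)&(w[:,2]<128)]
u=P[120:172,288:367];m=(u[...,2]>108)&(u[...,2]<128)
k=cv2.connectedComponentsWithStats(m.astype(np.uint8));i=1+np.argmax(k[2][1:,4]);print("cup",rect(u[k[1]==i]),u[k[1]==i][:,2].mean())
im=c["image"][:,:,::-1]
a=cv2.resize(im[110:230,255:400],None,fx=5,fy=5,interpolation=cv2.INTER_CUBIC)
cv2.imwrite("pics/cup0.png",a)
b=[cv2.resize(im[v-24:v+24,x-24:x+24],(256,256),interpolation=cv2.INTER_CUBIC) for (x,v) in J.values()]
cv2.imwrite("pics/jars0.png",np.vstack([np.hstack(b[:3]),np.hstack(b[3:])]))
E
python3 m1.py
```

```text
obl knob 81 [ 502.1 -372.5   81.7] [ 502.3 -373.3   39.9   21.    30.5] body [ 502.  -373.1  104.4   50.6   34. ]
sqR knob 61 [ 395.3 -300.2   81.4] [ 395.3 -300.8   20.4   28.9   63.2] body [ 395.7 -300.8   50.7   50.2   61.2]
sqL knob 62 [486.9 372.8  82.2] [487.8 373.4  20.2  27.7  46.4] body [486.9 373.2  51.5  50.   45.9]
rF knob 37 [600.3 297.4  82.1] [601.  297.6  21.8  19.1  19.7] body [601.1 298.1  47.1  48.1  64.4]
rN knob 37 [401.6 296.1  82.5] [4.018e+02 2.959e+02 1.630e+01 2.040e+01 4.000e-01] body [400.5 295.9  46.6  48.1   0.5]
pink knob 79 [ 272.4 -300.4   82.3] [ 272.1 -301.6   41.4   19.6   74.4] body [ 272.2 -300.9  103.6   49.9   73.6]
cup ((675.0419921875, 9.818046569824219), (230.3404083251953, 164.7959442138672), 84.96609497070312) 117.40218782381677
```

View pics/cup0.png

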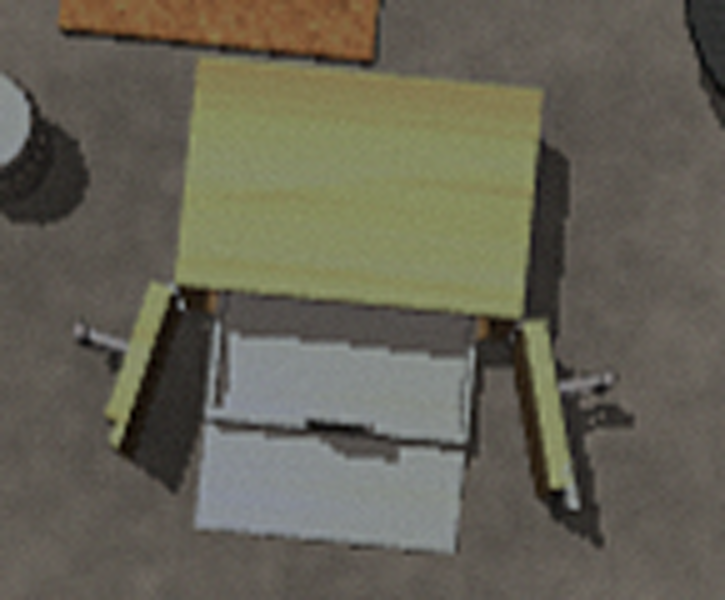

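View pics/jars0.png

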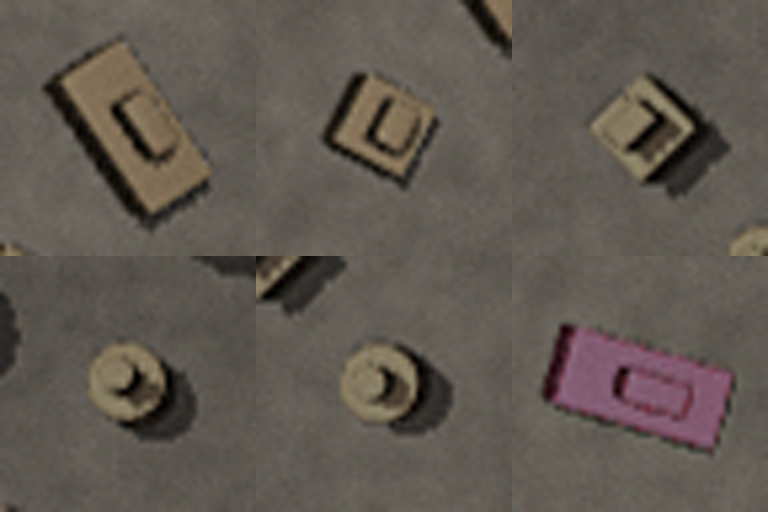

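The crop confirms buff clay jars: one oblong, two square and two round. That makes 5 jars, which fill all six cells of the tray. The pink one and the vases on the board at left are look-alikes and stay put. The left door stands at about (272,185) and the right at (365,190). I'm moving over the tray first and will refine the poses from there.

>>> arm_command:
  deltas: [-30,-25,-6,0.12,1,-60,-50,-12,0.24,1,-90,-75,-18,0.36,1,-120,-100,-24,0.48,1,-150,-124,-32,0.6,1]

```text
time_s: 0.52
tool_pos: [344.1, 391.7, 263.0]
tool_rot: [-179.9, 0.0, 120.8]
ft_force: [0.9, -0.4, 0.7]
gripper_width: 0.996
grasp_force: 0.0
```

```bash
cat >> h.py <<'E'
from scipy.spatial.transform import Rotation as Ro
def go(s,p,yaw=None):
    "tool-axis shift (mm) and turn (rad) from the state s to world p, yaw (half turns allowed)"
    R=Ro.from_euler("xyz",s["tool_rot"],degrees=True).as_matrix()
    y0=s["tool_rot"][2]; R=Ro.from_euler("xyz",[180,0,y0],degrees=True).as_matrix()
    d=R.T@(np.array(p)-s["tool_pos"])
    t=0 if yaw is None else -np.radians((yaw-y0+90)%180-90)
    return d.round(1),round(t,3),"rows",np.ceil(max(np.linalg.norm(d)/41.7,abs(t)/.125))
E
cat > m2.py <<'E'
from h import *
from plant import *
s=state();print(s["tool_pos"].round(1),s["tool_rot"].round(2))
c=dict(np.load("pics/top0.npz"));P=cloud(c);Z=P[...,2]
hsv=cv2.cvtColor(c["image"],cv2.COLOR_RGB2HSV)
m=((Z>108)&(Z<128)).astype(np.uint8);m[:, :284]=0;m[:,368:]=0;m[:115]=0;m[180:]=0
m=cv2.morphologyEx(m,cv2.MORPH_OPEN,np.ones((15,15)))
u=P[m>0];r=rect(u);print("cup",r)
for n,(a,b,e,f) in {"L":(268,165,292,205),"R":(352,170,372,215)}.items():
    w=P[b:f,a:e].reshape(-1,3);w=w[(w[:,2]>100)&(w[:,2]<125)];print(n,len(w),rect(w),w[:,2].mean())
w=P[176:205,300:345].reshape(-1,3);w=w[(w[:,2]>85)&(w[:,2]<108)];print("tab",len(w),w.mean(0),rect(w))
print(go(s,(530,10,330),85))
E
python3 m2.py
```

```text
[344.1 391.7 263. ] [-1.7993e+02  2.0000e-02  1.2083e+02]
cup ((680.6570434570312, 6.412498474121094), (224.8214874267578, 150.00979614257812), 84.76411437988281)
L 180 ((575.859375, 165.74659729003906), (55.66277313232422, 117.9498291015625), 69.60770416259766) 113.34841604133253
R 224 ((545.4107666015625, -115.26781463623047), (143.57203674316406, 35.929649353027344), 21.287216186523438) 114.60812216722704
tab 38 [533.23596703  20.61323375  97.73322364] ((533.7374267578125, 20.234407424926758), (39.8383903503418, 8.293440818786621), 83.82308197021484)
(array([-423.1,  -36. ,  -67. ]), np.float64(0.625), 'rows', np.float64(11.0))
```

>>> arm_command:
  deltas: [-39,-3,0,0.12,1,-78,-7,0,0.24,1,-117,-11,0,0.36,1,-156,-15,0,0.48,1,-195,-18,0,0.6,1]

```text
time_s: 0.93
tool_pos: [429.6, 215.8, 263.3]
tool_rot: [-180.0, -0.0, 86.5]
ft_force: [0.4, 0.4, -0.1]
gripper_width: 0.998
grasp_force: 0.0
```

Run:
```python
from h import *
from plant import *
s=state();print(s["tool_pos"].round(1),s["tool_rot"].round(2),go(s,(533.5,20.3,170),84.76))
```

```text
[429.6 215.8 263.3] [-1.7998e+02 -1.0000e-02  8.6450e+01] (array([-188.7,  115.8,   93.3]), np.float64(0.03), 'rows', np.float64(6.0))
```

>>> arm_command:
  deltas: [-38,23,10,0.03,1,-76,46,20,0.03,1,-114,70,30,0.03,1,-150,93,40,0.03,1,-180,110,50,0.03,1]

```text
time_s: 1.35
tool_pos: [526.2, 37.5, 215.3]
tool_rot: [180.0, -0.0, 85.1]
ft_force: [2.1, 1.8, 0.3]
gripper_width: 0.999
grasp_force: 0.0
```

>>> arm_command:
  deltas: [-9,6,43,0,1,-9,6,43,0,0.6,-9,6,43,0,0.6,-9,6,43,0,0.6]

```text
time_s: 1.68
tool_pos: [530.4, 30.6, 172.9]
tool_rot: [-180.0, -0.0, 85.1]
ft_force: [0.1, 0.8, 0.9]
gripper_width: 0.612
grasp_force: 0.0
```

Run:
```python
from h import *
from plant import *
s=state();print(s["tool_pos"].round(1),s["tool_rot"].round(2),go(s,(533.5,20.3,62),84.76))
c=capture("wrist");np.savez("pics/w1.npz",**c);cv2.imwrite("pics/w1.png",c["image"][:,:,::-1])
```

```text
[530.4  30.6 172.9] [-1.7995e+02 -1.0000e-02  8.5110e+01] (array([-10. ,   4. , 110.9]), np.float64(0.006), 'rows', np.float64(3.0))
```

View pics/w1.png

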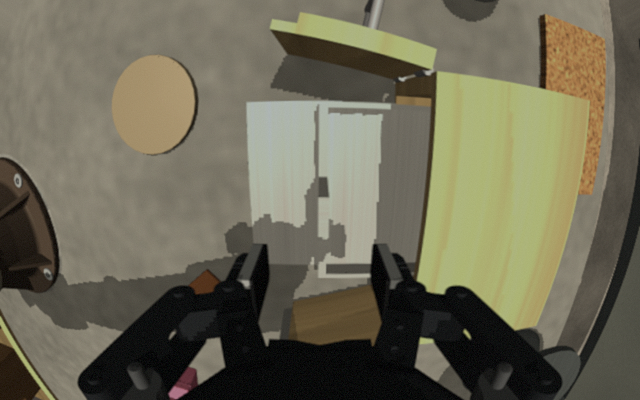

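The wrist view shows the tab at (323,187), centred between the fingers. Next I descend and pinch it.

>>> arm_command:
  deltas: [-10,4,25,0,0.6,-10,4,65,0,0.6,-10,4,100,0,0.6,-10,4,108,0,0.6,-10,4,108,0,0.3]
  squeeze: 50

```text
time_s: 2.15
tool_pos: [532.7, 20.7, 63.9]
tool_rot: [-179.8, 0.0, 85.2]
ft_force: [-0.4, 0.0, 0.7]
gripper_width: 0.477
grasp_force: 0.0
```

>>> arm_command:
  deltas: [0,0,0,0,0,0,0,0,0,0,0,0,0,0,0,0,0,0,0,0,0,0,0,0,0]

```text
time_s: 2.57
tool_pos: [534.7, 20.0, 66.8]
tool_rot: [179.9, -0.1, 85.1]
ft_force: [-3.3, 2.0, 8.2]
gripper_width: 0.086
grasp_force: 49.2
```

>>> arm_command:
  deltas: [0,-10,0,0,0,0,-20,0,0,0,0,-30,0,0,0,0,-40,0,0,0,0,-45,0,0,0]

```text
time_s: 2.98
tool_pos: [491.3, 24.1, 66.8]
tool_rot: [179.6, -0.1, 85.1]
ft_force: [6.3, 0.9, 0.9]
gripper_width: 0.08
grasp_force: 52.0
```

>>> arm_command:
  deltas: [0,-4,0,0,0,0,-6,0,0,0,0,-8,0,0,0,0,-8,0,0,0]

```text
time_s: 3.32
tool_pos: [484.0, 24.7, 66.8]
tool_rot: [179.6, -0.1, 85.1]
ft_force: [4.0, 1.9, 6.9]
gripper_width: 0.083
grasp_force: 52.6
```

>>> arm_command:
  deltas: [0,-2,0,0,0,0,-4,0,0,0,0,-4,0,0,0,0,-4,0,0,0]

```text
time_s: 3.65
tool_pos: [480.2, 25.1, 66.8]
tool_rot: [179.6, -0.1, 85.1]
ft_force: [3.5, 3.0, 7.1]
gripper_width: 0.086
grasp_force: 52.6
```

>>> arm_command:
  deltas: [0,-2,0,0,0,0,-4,0,0,0,0,-4,0,0,0,0,-4,0,0,0]

```text
time_s: 3.98
tool_pos: [476.3, 25.5, 66.8]
tool_rot: [179.6, -0.1, 85.1]
ft_force: [5.1, 1.1, 5.8]
gripper_width: 0.086
grasp_force: 33.4
```

>>> arm_command:
  deltas: [0,-2,0,0,0,0,-4,0,0,0,0,-4,0,0,0]

```text
time_s: 4.23
tool_pos: [472.5, 25.8, 66.8]
tool_rot: [179.6, -0.1, 85.1]
ft_force: [5.7, 1.4, 4.4]
gripper_width: 0.088
grasp_force: 51.5
```

>>> arm_command:
  deltas: [0,-2,0,0,0,0,-4,0,0,0,0,-4,0,0,0]

```text
time_s: 4.48
tool_pos: [472.5, 25.8, 66.9]
tool_rot: [179.2, -0.1, 85.1]
ft_force: [21.5, 0.3, -16.9]
gripper_width: 0.081
grasp_force: 49.7
```

>>> arm_command:
  deltas: [0,0,0,0,0.4,0,0,0,0,0.4,0,0,0,0,0.4,0,0,-40,0,0.4,0,0,-80,0,0.4]

```text
time_s: 4.9
tool_pos: [462.8, 24.7, 144.2]
tool_rot: [-179.7, 0.1, 85.0]
ft_force: [0.9, 0.2, 1.0]
gripper_width: 0.4
grasp_force: 0.0
```

>>> arm_command:
  deltas: [0,0,-40,0,1,0,0,-70,0,1,0,0,-70,0,1]

```text
time_s: 5.15
tool_pos: [467.7, 25.2, 220.4]
tool_rot: [179.5, -0.2, 85.0]
ft_force: [0.9, 1.2, -0.1]
gripper_width: 0.811
grasp_force: 0.0
```

```bash
cat > m3.py <<'E'
from h import *
from plant import *
s=state();print(s["tool_pos"].round(1),s["tool_rot"].round(2))
c=capture("wrist");np.savez("pics/w2.npz",s=np.r_[s["tool_pos"],s["tool_rot"]],**c);print(c["camera_matrix"],c["tool_from_camera"],(c["depth"]>0).mean())
c=capture("top");np.savez("pics/top1.npz",**c);cv2.imwrite("pics/top1.png",c["image"][:,:,::-1])
print(go(s,(400,25,220),-60+90))
E
python3 m3.py
```

```text
[467.7  25.2 220.4] [179.53  -0.2   85.04]
[[309.70691629   0.         319.47206766]
 [  0.         309.70691629 197.78344928]
 [  0.           0.           1.        ]] [[-2.00302853e-04 -9.53399489e-01 -3.01710747e-01  7.71839183e+01]
 [ 9.99999180e-01 -5.72610884e-04  1.14554831e-03 -1.03595241e+00]
 [-1.26492803e-03 -3.01710270e-01  9.53398822e-01 -1.41933755e+02]
 [ 0.00000000e+00  0.00000000e+00  0.00000000e+00  1.00000000e+00]] 0.99595703125
(array([ -6.1, -67.5,   0.4]), np.float64(0.961), 'rows', np.float64(8.0))
```

```bash
cat > m4.py <<'E'
from h import *
c=dict(np.load("pics/top1.npz"));P=cloud(c)
w=P[165:245,285:365].reshape(-1,3);C=np.array([680.7,6.4]);a=np.radians(-5.24);X=np.array([np.cos(a),np.sin(a)]);Y=np.array([-X[1],X[0]])
q=np.c_[(w[:,:2]-C)@X,(w[:,:2]-C)@Y,w[:,2]]
g=(abs(q[:,1])<100)&(q[:,0]>-235)&(q[:,0]<-80)
for n,(l,h) in {"wall":(29,42),"floor":(10,20),"tab":(85,108)}.items():
    k=q[g&(q[:,2]>l)&(q[:,2]<h)];
    if n=="floor": k=k[k[:,0]>-205]
    print(n,len(k),np.percentile(k,[1,50,99],axis=0).round(1).tolist(),rect(k))
f=dict(np.load("pics/w2.npz"));K=f["camera_matrix"];d=f["depth"];v,u=np.mgrid[:400,:640]
dx=u-K[0,2];dy=v-K[1,2];r=np.hypot(dx,dy)+1e-9;th=r/K[0,0];ok=(th<1.2)&(d>0)
t=np.tan(np.minimum(th,1.2))/r;Pc=np.stack([dx*t*d,dy*t*d,d],-1)[ok]
T=f["tool_from_camera"];pt=Pc@T[:3,:3].T+T[:3,3]
W=pt@Ro.from_euler("xyz",f["s"][3:],degrees=True).as_matrix().T+f["s"][:3]
q=np.c_[(W[:,:2]-C)@X,(W[:,:2]-C)@Y,W[:,2]];g=(abs(q[:,1])<100)&(q[:,0]>-235)&(q[:,0]<-80)
print("wrist")
for n,(l,h) in {"wall":(31,40),"floor":(10,20),"tab":(93,106)}.items():
    k=q[g&(q[:,2]>l)&(q[:,2]<h)]
    if n=="floor": k=k[k[:,0]>-205]
    print(n,len(k),np.percentile(k,[1,50,99],axis=0).round(1).tolist(),rect(k))
E
python3 m4.py
```

```text
wall 215 [[-210.5, -88.1, 30.0], [-91.2, -0.7, 35.4], [-83.5, 89.1, 41.2]] ((-146.9844207763672, 0.5077362060546875), (127.53856658935547, 177.8462677001953), 0.12079887092113495)
floor 118 [[-162.9, -83.6, 10.3], [-97.4, 7.3, 13.8], [-90.4, 84.4, 19.7]] ((-129.97210693359375, 4.8828887939453125), (104.6969985961914, 182.5924072265625), 11.050960540771484)Traceback (most recent call last):
  File "m4.py", line 9, in <module>
    print(n,len(k),np.percentile(k,[1,50,99],axis=0).round(1).tolist(),rect(k))
                   ~~~~~~~~~~~~~^^^^^^^^^^^^^^^^^^^^
    return _quantile_unchecked(
        a, q, axis, out, overwrite_input, method, keepdims, weights)
    return _ureduce(a,
                    func=_quantile_ureduce_func,
    ...<5 lines>...
                    overwrite_input=overwrite_input,
                    method=method)
    r = func(a, **kwargs)
    result = _quantile(arr,
                       quantiles=q,
    ...<2 lines>...
                       out=out,
                       weights=wgt)
    slices_having_nans = np.isnan(arr[-1, ...])
                                  ~~~^^^^^^^^^
IndexError: index -1 is out of bounds for axis 0 with size 0
```

```bash
sed -i 's/    print(n,len(k)/    if len(k)>9: print(n,len(k)/' m4.py; python3 m4.py|tail -4
python3 - <<'E'
from h import *
from plant import *
c=capture("top");np.savez("pics/top2.npz",**c);P=cloud(c)
for n,p in {"obl":(502,-373),"sqR":(395.5,-300.5),"sqL":(487.3,373.2),"rF":(600.8,297.8),"rN":(401,296)}.items():
    w=P.reshape(-1,3);w=w[np.hypot(*(w[:,:2]-p).T)<65];l=w[(w[:,2]>42)&(w[:,2]<95)];k=l[l[:,2]>72]
    print(n,len(l),rect(l),rect(k)[0])
s=state()
for p,y in (((502,-373,170),34.),((395.5,-300.5,170),-28)):print(go(s,p,y))
E
```

```text
wrist
wall 2816 [[-213.6, -88.1, 31.3], [-133.4, 26.4, 35.4], [-86.1, 88.8, 37.2]] ((-149.15045166015625, 0.2264862060546875), (128.65708923339844, 178.4615936279297), 0.218087300658226)
floor 13106 [[-203.4, -84.0, 11.7], [-149.9, 5.2, 13.5], [-93.8, 82.7, 18.1]] ((-148.62774658203125, -0.57879638671875), (112.08545684814453, 169.79188537597656), 0.05877749249339104)
tab 381 [[-213.9, -19.7, 94.9], [-210.3, -0.3, 99.3], [-206.7, 20.0, 101.0]] ((-210.3438720703125, 0.039318084716796875), (7.254925727844238, 40.331607818603516), 0.30899685621261597)
obl 450 ((502.1173095703125, -373.0406494140625), (104.21018981933594, 52.27663803100586), 33.02492904663086) (502.2974548339844, -373.038330078125)
sqR 221 ((395.6351318359375, -300.48541259765625), (49.752593994140625, 50.77775955200195), 60.280948638916016) (395.6007385253906, -300.9053039550781)
sqL 224 ((487.4684143066406, 373.7574157714844), (49.5087776184082, 49.52355194091797), 45.59617233276367) (487.6709289550781, 373.3172912597656)
rF 167 ((600.3775024414062, 297.9010925292969), (45.44831466674805, 48.790184020996094), 1.6554367542266846) (600.5302734375, 297.52783203125)
rN 176 ((400.4595031738281, 296.2671813964844), (46.62493133544922, 47.00331497192383), 0.15857413411140442) (401.75335693359375, 296.095947265625)
(array([-393.8,   71.5,   44.6]), np.float64(0.892), 'rows', np.float64(10.0))
(array([-330.7,  -40.8,   44.6]), np.float64(-1.168), 'rows', np.float64(10.0))
```

>>> arm_command:
  deltas: [-39,7,0,0,1,-79,14,0,0,1,-118,21,0,0,1,-157,29,0,0,1,-196,36,0,0,1]

```text
time_s: 5.72
tool_pos: [482.8, -174.4, 213.0]
tool_rot: [-179.8, -0.0, 85.1]
ft_force: [0.9, 0.2, 0.9]
gripper_width: 0.998
grasp_force: 0.0
```

>>> arm_command:
  deltas: [-39,7,10,0.12,1,-79,14,20,0.24,1,-118,21,30,0.36,1,-157,29,40,0.48,1,-190,35,50,0.6,1]

```text
time_s: 6.13
tool_pos: [501.1, -367.8, 162.1]
tool_rot: [-179.9, 0.1, 50.3]
ft_force: [0.3, -0.6, 1.2]
gripper_width: 1.002
grasp_force: 0.0
```

>>> arm_command:
  deltas: [0,0,10,0.12,0.7,0,0,10,0.24,0.7,0,0,10,0.303,0.7,0,0,10,0.303,0.7,0,0,10,0.303,0.7]

```text
time_s: 6.55
tool_pos: [501.7, -364.9, 153.0]
tool_rot: [-179.9, 0.1, 33.4]
ft_force: [0.3, 0.2, -0.6]
gripper_width: 0.704
grasp_force: 0.0
```

```bash
cat > obs.py <<'E'
from h import *
from plant import *
import sys
def wcloud(s,f):
    K=f["camera_matrix"];d=f["depth"];v,u=np.mgrid[:400,:640]
    dx=u-K[0,2];dy=v-K[1,2];r=np.hypot(dx,dy)+1e-9;th=r/K[0,0];ok=(th<1.2)&(d>0)
    t=np.tan(np.minimum(th,1.2))/r;Pc=np.stack([dx*t*d,dy*t*d,d],-1)[ok]
    T=f["tool_from_camera"];pt=Pc@T[:3,:3].T+T[:3,3]
    pt=pt[np.linalg.norm(pt[:,:2],axis=1)<400]
    return pt@Ro.from_euler("xyz",s["tool_rot"],degrees=True).as_matrix().T+s["tool_pos"]
if __name__=="__main__":
    x,y,z,yaw=map(float,sys.argv[1:5])
    s=state();print(s["tool_pos"].round(1),s["tool_rot"].round(2),"w",round(s["gripper_width"],3),"f",round(s["grasp_force"],1))
    if len(sys.argv)>5:
        W=wcloud(s,capture("wrist"));w=W[np.hypot(W[:,0]-x,W[:,1]-y)<65]
        for n,(l,h) in {"lid":(45,56),"knob":(76,90)}.items():
            k=w[(w[:,2]>l)&(w[:,2]<h)]
            if len(k)>20: print(n,len(k),np.round(np.r_[rect(k)[0],rect(k)[1],rect(k)[2]],1),k[:,2].mean().round(1))
    print(go(s,(x,y,z),yaw))
E
python3 obs.py 502.2 -373.1 56 33.3 w
```

```text
[ 501.7 -364.9  153. ] [-1.7987e+02  1.0000e-01  3.3440e+01] w 0.704 f 0.0
lid 5210 [ 500.5 -374.   103.1   50.8   33.9] 49.2
knob 1381 [ 500.6 -373.7   39.5   20.3   33.9] 82.8
(array([-4.1,  7.2, 97. ]), np.float64(0.002), 'rows', np.float64(3.0))
```

>>> arm_command:
  deltas: [-6,7,20,-0.008,0.6,-6,7,55,-0.008,0.6,-6,7,90,-0.008,0.6,-6,7,97,-0.008,0.6,-6,7,97,-0.008,0.3]
  squeeze: 70

```text
time_s: 7.02
tool_pos: [500.0, -373.0, 55.5]
tool_rot: [-179.7, 0.1, 33.9]
ft_force: [0.7, -0.0, 0.7]
gripper_width: 0.476
grasp_force: 0.0
```

>>> arm_command:
  deltas: [0,0,0,0,0,0,0,0,0,0,0,0,0,0,0,0,0,0,0,0,0,0,0,0,0]

```text
time_s: 7.43
tool_pos: [502.2, -375.1, 59.3]
tool_rot: [179.9, -0.1, 33.8]
ft_force: [-0.8, 1.6, 7.7]
gripper_width: 0.223
grasp_force: 72.1
```

>>> arm_command:
  deltas: [0,0,-25,0,0,0,0,-50,0,0,0,0,-80,0,0,0,0,-100,0,0,0,0,-100,0,0]

```text
time_s: 7.85
tool_pos: [503.0, -376.4, 162.3]
tool_rot: [179.6, -0.2, 33.8]
ft_force: [0.7, -1.4, -4.9]
gripper_width: 0.222
grasp_force: 70.5
```

```bash
python3 obs.py 527.3 -35.2 160 -5.1
```

```text
[ 503.  -376.4  162.3] [ 1.7963e+02 -1.6000e-01  3.3790e+01] w 0.222 f 70.5
(array([ 210. , -270. ,    2.3]), np.float64(0.679), 'rows', np.float64(9.0))
```

>>> arm_command:
  deltas: [10,-15,-32,0,0,34,-44,-35,0,0,57,-73,-35,0,0,80,-103,-35,0,0,103,-132,-35,0,0]

```text
time_s: 8.27
tool_pos: [512.9, -205.3, 191.7]
tool_rot: [-179.9, 0.0, 33.8]
ft_force: [0.9, 1.1, -4.9]
gripper_width: 0.219
grasp_force: 70.8
```

>>> arm_command:
  deltas: [22,-28,0,0.12,0,44,-56,0,0.24,0,66,-84,0,0.36,0,88,-112,0,0.48,0,107,-138,0,0.6,0]

```text
time_s: 8.68
tool_pos: [525.3, -30.5, 191.8]
tool_rot: [-179.9, 0.0, -0.9]
ft_force: [1.1, 0.2, -4.2]
gripper_width: 0.219
grasp_force: 70.8
```

```bash
python3 obs.py 527.3 -35.2 100 -5.1
```

```text
[525.3 -30.5 191.8] [-1.7995e+02  3.0000e-02 -8.5000e-01] w 0.219 f 70.8
(array([ 2.1,  4.7, 91.8]), np.float64(0.074), 'rows', np.float64(3.0))
```

>>> arm_command:
  deltas: [2.5,4.7,20,0.074,0,2.5,4.7,50,0.074,0,2.5,4.7,75,0.074,0,2.5,4.7,75,0.074,0,2.5,4.7,75,0.074,0]

```text
time_s: 9.1
tool_pos: [527.0, -38.0, 116.7]
tool_rot: [180.0, 0.2, -4.9]
ft_force: [-0.1, -0.3, -3.2]
gripper_width: 0.218
grasp_force: 70.8
```

```bash
cat > held.py <<'E'
from obs import *
# position of the held jar's lid in the tray frame (tray centre 532.3,20.1, yaw -5.1)
s=state();f=capture("wrist");W=wcloud(s,f);zl=s["tool_pos"][2]-float(sys.argv[1]) if len(sys.argv)>1 else s["tool_pos"][2]-9
w=W[(abs(W[:,2]-zl)<5)&(np.hypot(*(W[:,:2]-s["tool_pos"][:2]).T)<62)]
print(s["tool_pos"].round(1),s["tool_rot"].round(2),"w",round(s["gripper_width"],3),"F",s["ft_force"].round(1))
if len(w)>20:
    X=np.array([np.cos(np.radians(-5.1)),np.sin(np.radians(-5.1))]);d=w[:,:2]-[532.3,20.1];q=np.c_[d@X,d@[-X[1],X[0]]]
    print("lid z",w[:,2].mean().round(1),np.round(np.r_[rect(q)[0],rect(q)[1],rect(q)[2]],1),np.percentile(q,[1,99],axis=0).round(1).tolist())
print(go(s,(527.3,-35.2,73),-5.1))
E
python3 held.py
```

```text
[527.  -38.  116.7] [179.96   0.18  -4.86] w 0.218 F [-0.1 -0.3 -3.2]
lid z 106.5 [ -1.1 -58.  103.3  50.3   0.3] [[-50.4, -82.0], [50.2, -33.6]]
(array([ 0.1, -2.8, 43.7]), np.float64(0.004), 'rows', np.float64(2.0))
```

>>> arm_command:
  deltas: [0.7,-2.8,0,0,0,0.7,-2.8,12,0,0,0.7,-2.8,24,0,0,0.7,-2.8,36,0,0,0.7,-2.8,41,0,0]

```text
time_s: 9.57
tool_pos: [528.2, -34.9, 74.6]
tool_rot: [-180.0, 0.1, -4.8]
ft_force: [-1.5, 0.1, -4.2]
gripper_width: 0.222
grasp_force: 70.6
```

>>> arm_command:
  deltas: [0,0,1,0,0,0,0,1,0,0]

```text
time_s: 9.73
tool_pos: [528.8, -35.6, 75.0]
tool_rot: [180.0, 0.1, -4.9]
ft_force: [0.9, -0.7, -4.5]
gripper_width: 0.22
grasp_force: 70.6
```

```bash
python3 held.py 10
```

```text
[528.8 -35.6  75. ] [ 1.7998e+02  6.0000e-02 -4.8600e+00] w 0.22 F [ 0.9 -0.7 -4.5]
lid z 64.9 [  0.6 -55.3  50.2 103.2  89.9] [[-48.8, -79.5], [51.9, -30.9]]
(array([-1.5, -0.2,  2. ]), np.float64(0.004), 'rows', np.float64(1.0))
```

>>> arm_command:
  deltas: [-0.5,0,1.5,0,0,-0.5,0,1.5,0,0.25,-0.5,0,1.5,0,0.45,-0.5,0,1.5,0,0.45,-0.5,0,-10,0,0.45]

```text
time_s: 10.2
tool_pos: [528.0, -35.0, 85.0]
tool_rot: [180.0, 0.1, -4.8]
ft_force: [0.5, 1.1, -0.0]
gripper_width: 0.45
grasp_force: 0.0
```

>>> arm_command:
  deltas: [0,0,-40,0,0.7,0,0,-80,0,0.7,0,0,-105,0,0.7,0,0,-105,0,0.7]

```text
time_s: 10.53
tool_pos: [531.4, -36.7, 196.3]
tool_rot: [-180.0, -0.4, -4.9]
ft_force: [1.2, 0.2, -0.6]
gripper_width: 0.7
grasp_force: 0.0
```

```bash
cat > chk.py <<'E'
from obs import *
# jars in the tray (wrist depth), tray frame; and jars on the bench (top depth)
s=state();W=wcloud(s,capture("wrist"));X=np.array([np.cos(np.radians(-5.1)),np.sin(np.radians(-5.1))]);d=W[:,:2]-[532.3,20.1]
q=np.c_[d@X,d@[-X[1],X[0]],W[:,2]]
for n,(a,b) in {"obl":(0,-55.5),"mb":(27,0),"mf":(-27,0),"lb":(27,55.5),"lf":(-27,55.5)}.items():
    r=(28 if n!="obl" else 54)
    k=q[(abs(q[:,0]-a)<r)&(abs(q[:,1]-b)<28)&(abs(q[:,2]-64)<6)]
    if len(k)>150: print(n,len(k),np.round(np.r_[rect(k[:,:2])[0],rect(k[:,:2])[1],rect(k[:,:2])[2]],1),"z",k[:,2].mean().round(1))
c=capture("top");P=cloud(c).reshape(-1,3)
for n,p in {"sqR":(395.5,-300.5),"sqL":(487.3,373.2),"rF":(600.8,297.8),"rN":(401,296)}.items():
    w=P[np.hypot(*(P[:,:2]-p).T)<75];l=w[(w[:,2]>42)&(w[:,2]<95)]
    if len(l)>60: print(n,len(l),np.round(np.r_[rect(l)[0],rect(l)[1],rect(l)[2]],1))
E
python3 chk.py;python3 obs.py 395.5 -300.5 160 -29
```

```text
obl 4358 [  1.  -54.4 102.4  50.1   0.5] z 63.1
sqR 222 [ 395.7 -300.9   50.3   49.8   61.2]
sqL 217 [533.7 357.1  50.7  49.8  35.2]
rF 211 [582.2 315.4  48.4  97.5  46.1]
rN 176 [400.5 295.4  46.6  47.1   0.6]
[529.4 -35.2 192.2] [-1.7994e+02 -1.6000e-01 -4.8100e+00] w 0.698 f 0.0
(array([-111.2,  275.6,   32.2]), np.float64(0.422), 'rows', np.float64(8.0))
```

>>> arm_command:
  deltas: [-15,37,0,0,0.7,-30,74,0,0,0.7,-44,110,0,0,0.7,-58,145,0,0,0.7,-73,180,0,0,0.7]

```text
time_s: 11.05
tool_pos: [439.2, -209.4, 190.0]
tool_rot: [-180.0, 0.1, -4.8]
ft_force: [0.6, -1.0, -0.3]
gripper_width: 0.7
grasp_force: 0.0
```

>>> arm_command:
  deltas: [-12,30,10,0.12,0.7,-24,60,20,0.24,0.7,-38,95,30,0.36,0.7,-38,95,40,0.422,0.7,-38,95,40,0.422,0.7]

```text
time_s: 11.47
tool_pos: [392.1, -301.1, 148.7]
tool_rot: [180.0, 0.2, -29.5]
ft_force: [-0.9, -0.0, -0.2]
gripper_width: 0.705
grasp_force: 0.0
```

```bash
python3 obs.py 395.6 -300.9 56 -29 w
```

```text
[ 392.1 -301.1  148.7] [179.95   0.2  -29.52] w 0.705 f 0.0
lid 2326 [ 394.  -302.    50.3   49.9   62.7] 49.0
knob 1123 [ 393.9 -301.6   19.6   30.4   60.7] 82.6
(array([ 3. , -1.9, 92.7]), np.float64(-0.009), 'rows', np.float64(3.0))
```

>>> arm_command:
  deltas: [2,-0.3,20,-0.015,0.6,2,-0.3,55,-0.015,0.6,2,-0.3,88,-0.015,0.6,2,-0.3,92,-0.015,0.6,2,-0.3,92,-0.015,0.3]

```text
time_s: 11.93
tool_pos: [396.3, -299.0, 57.8]
tool_rot: [-180.0, 0.2, -28.0]
ft_force: [0.5, 0.8, 0.5]
gripper_width: 0.471
grasp_force: 0.0
```

>>> arm_command:
  deltas: [0,0,0,0,0,0,0,0,0,0,0,0,0,0,0,0,0,0,0,0,0,0,0,0,0]

```text
time_s: 12.35
tool_pos: [397.7, -301.2, 59.9]
tool_rot: [-180.0, -0.1, -28.1]
ft_force: [-2.0, 1.2, 9.7]
gripper_width: 0.216
grasp_force: 72.2
```

>>> arm_command:
  deltas: [0,0,-25,0,0,0,0,-50,0,0,0,0,-85,0,0,0,0,-120,0,0,0,0,-135,0,0]

```text
time_s: 12.77
tool_pos: [397.3, -301.9, 197.5]
tool_rot: [180.0, -0.2, -28.2]
ft_force: [1.3, -0.2, -3.4]
gripper_width: 0.219
grasp_force: 70.5
```

```bash
python3 obs.py 559.2 17.7 190 -5.1
```

```text
[ 397.3 -301.9  197.5] [179.99  -0.21 -28.19] w 0.219 f 70.5
(array([  -8.3, -358.2,    7.5]), np.float64(-0.403), 'rows', np.float64(9.0))
```

>>> arm_command:
  deltas: [-1,-37,0,0,0,-2,-74,0,0,0,-3,-112,0,0,0,-4,-150,0,0,0,-4,-187,0,0,0]

```text
time_s: 13.18
tool_pos: [481.8, -131.6, 194.0]
tool_rot: [-179.9, 0.0, -28.1]
ft_force: [0.9, -0.3, -2.7]
gripper_width: 0.218
grasp_force: 70.6
```

>>> arm_command:
  deltas: [-1,-37,0,-0.12,0,-2,-74,0,-0.24,0,-3,-112,0,-0.36,0,-4,-150,0,-0.403,0,-4,-171,0,-0.403,0]

```text
time_s: 13.6
tool_pos: [560.0, 24.3, 193.7]
tool_rot: [-179.9, -0.0, -4.6]
ft_force: [0.3, 0.7, -2.6]
gripper_width: 0.222
grasp_force: 70.5
```

```bash
python3 obs.py 559.2 17.7 115 -5.1
```

```text
[560.   24.3 193.7] [-1.7986e+02 -1.0000e-02 -4.5700e+00] w 0.222 f 70.5
(array([-0.2,  6.6, 78.7]), np.float64(0.009), 'rows', np.float64(2.0))
```

>>> arm_command:
  deltas: [0,6.5,20,0.009,0,0,6.5,50,0.009,0,0,6.5,78,0.009,0,0,6.5,78,0.009,0,0,6.5,78,0.009,0]

```text
time_s: 14.02
tool_pos: [560.0, 12.5, 117.0]
tool_rot: [-180.0, -0.2, -5.5]
ft_force: [0.4, 0.3, 6.7]
gripper_width: 0.217
grasp_force: 88.7
```

```bash
sed -i 's/<62)/<(62 if len(sys.argv)>2 else 38))/' held.py; python3 held.py 10.5;  python3 chk.py
```

```text
[560.   12.5 117. ] [-179.97   -0.21   -5.52] w 0.217 F [0.4 0.3 6.7]
lid z 108.6 [38.8 -6.2 50.6 22.2 89.9] [[29.5, -30.9], [49.5, 18.6]]
(array([-27.9,  50.6,  44. ]), np.float64(-0.007), 'rows', np.float64(2.0))
obl 3712 [ 13.3 -54.3  82.1  51.6   1. ] z 63.2
sqL 216 [533.8 357.9  50.5  50.8  35.2]
rF 208 [581.8 315.2  48.1  97.9  45.5]
rN 178 [400.4 295.7  46.6  47.5   0.5]
```

>>> arm_command:
  deltas: [0,-6,0,-0.007,0,0,-6,0,-0.007,0,0,-6,0,-0.007,0]

```text
time_s: 14.42
tool_pos: [559.6, 18.6, 116.4]
tool_rot: [180.0, -0.1, -5.1]
ft_force: [1.8, -2.1, 7.0]
gripper_width: 0.222
grasp_force: 88.6
```

```bash
python3 held.py 8.5
python3 - <<'E'
from plant import *
import cv2
c=capture("wrist");cv2.imwrite("pics/w3.png",c["image"][:,:,::-1])
E
```

```text
[559.6  18.6 116.4] [ 1.80e+02 -1.10e-01 -5.11e+00] w 0.222 F [ 1.8 -2.1  7. ]
lid z 110.6 [37.5  0.  50.3 22.6 89.2] [[28.4, -24.2], [48.4, 24.2]]
(array([-27.3,  56.5,  43.4]), np.float64(-0.0), 'rows', np.float64(2.0))
```

View pics/w3.png

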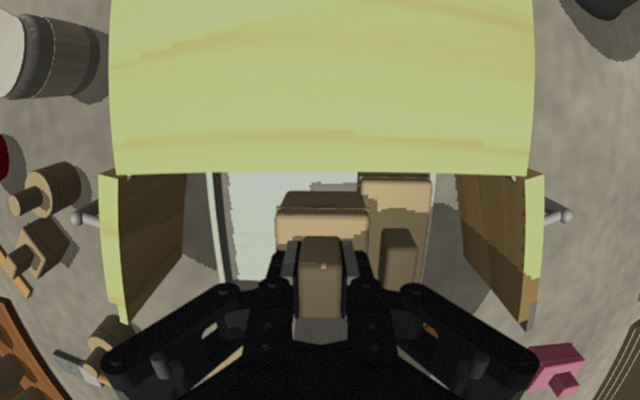

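The view shows the held square jar at (322,225), centred in its column, with the oblong jar at (395,230). The upward force suggests the jar's edge brushed the oblong jar's lid on the way down. I'm lifting to check the grip.

>>> arm_command:
  deltas: [0,0,-20,0,0,0,0,-40,0,0,0,0,-40,0,0,0,0,-40,0,0]

```text
time_s: 14.85
tool_pos: [558.4, 19.1, 155.6]
tool_rot: [-179.9, 0.0, -5.1]
ft_force: [-0.4, 1.1, -4.2]
gripper_width: 0.223
grasp_force: 87.3
```

```bash
python3 held.py 6
python3 - <<'E'
from obs import *
s=state();c=capture("wrist");W=wcloud(s,c)
w=W[np.hypot(*(W[:,:2]-s["tool_pos"][:2]).T)<45];w=w[abs(w[:,2]-s["tool_pos"][2]+6)<12]
R=Ro.from_euler("xyz",[180,0,s["tool_rot"][2]],degrees=True).as_matrix();t=(w-s["tool_pos"])@R
k=t[(t[:,0]>12)&(t[:,0]<24)]  # lid strip behind the knob
A=np.c_[k[:,:2],np.ones(len(k))];print("lid plane z=ax+by+c:",np.linalg.lstsq(A,k[:,2],rcond=None)[0].round(3),len(k),t.min(0).round(1),t.max(0).round(1))
E
```

```text
[558.4  19.1 155.6] [-179.95    0.     -5.12] w 0.223 F [-0.4  1.1 -4.2]
lid z 150.2 [36.3  0.5 50.4 22.9 88.2] [[27.4, -23.8], [46.9, 24.7]]
(array([-26.2,  56.8,  82.6]), np.float64(-0.0), 'rows', np.float64(3.0))
lid plane z=ax+by+c: [ 0.852 -0.021 -7.715] 2239 [ -1.4 -24.3  -6. ] [21.4 26.3 17.9]
```

```bash
cat > lid.py <<'E'
from obs import *
s=state();c=capture("wrist");W=wcloud(s,c)
R=Ro.from_euler("xyz",s["tool_rot"],degrees=True).as_matrix();t=(W-s["tool_pos"])@R
t=t[(abs(t[:,1])<45)&(abs(t[:,0])<60)&(t[:,2]>-20)&(t[:,2]<60)]
for a in range(-4,40,2):
    k=t[(abs(t[:,0]-a)<1)&(abs(t[:,1])<20)]
    if len(k)>5:print(a,len(k),np.percentile(k[:,2],[5,50,95]).round(1))
for y in range(-28,29,7):
    k=t[(abs(t[:,1]-y)<1.5)&(t[:,0]>12)&(t[:,0]<20)]
    if len(k)>5:print("y",y,len(k),np.percentile(k[:,2],[5,50,95]).round(1))
E
python3 lid.py
```

```text
2 21 [3.2 4.5 5.5]
4 33 [3.7 4.5 5.8]
6 239 [-19.4 -10.8   5.5]
8 145 [-0.8  4.9  6. ]
10 1261 [-18.9  -8.2   5.3]
12 501 [-18.5   3.9   5.6]
14 279 [3.6 4.7 6.2]
16 290 [3.7 4.8 5.9]
18 303 [3.8 5.2 6.4]
20 1872 [ 5.6 22.3 47.9]
22 34 [ 9.7 11.4 21.4]
y -21 117 [ 4.9  6.4 47. ]
y -14 112 [ 4.4  5.5 44.6]
y -7 102 [ 4.4  5.4 45. ]
y 0 111 [ 3.9  5.2 44.2]
y 7 108 [ 4.   5.  44.7]
y 14 109 [ 3.8  4.8 47.2]
y 21 115 [ 3.5  4.6 44.8]
```

Run:
```python
from obs import *
s=state();print(s["tool_pos"]);W=wcloud(s,capture("wrist"));X=np.array([np.cos(np.radians(-5.1)),np.sin(np.radians(-5.1))]);d=W[:,:2]-[532.3,20.1]
q=np.c_[d@X,d@[-X[1],X[0]],W[:,2]]
k=q[(q[:,0]>-60)&(q[:,0]<60)&(q[:,1]<-20)&(q[:,1]>-90)&(abs(q[:,2]-64)<7)];print("obl",len(k),rect(k),np.percentile(k,[1,99],axis=0).round(1).tolist())
k=q[(q[:,0]>-70)&(q[:,0]<72)&(abs(q[:,1])<95)&(abs(q[:,2]-36)<4)];print("wall",len(k),rect(k),np.percentile(k,[1,99],axis=0).round(1).tolist())
```

```text
[557.65397858  18.9450182  154.37448686]
obl 3787 ((2.8248023986816406, -54.7298583984375), (103.8270263671875, 50.85050582885742), 0.4307519495487213) [[-47.0, -79.0, 60.0], [54.1, -30.5, 68.7]]
wall 1510 ((-2.7842483520507812, 0.05506134033203125), (179.09869384765625, 122.93727111816406), 89.67786407470703) [[-62.9, -89.2, 32.2], [58.7, 88.8, 38.5]]
```

>>> arm_command:
  deltas: [6,-1,0,0,0,6,-1,20,0,0,6,-1,40,0,0,6,-1,50,0,0,6,-1,50,0,0]

```text
time_s: 15.47
tool_pos: [563.3, 19.0, 103.2]
tool_rot: [180.0, 0.2, -5.2]
ft_force: [0.0, 0.1, -3.0]
gripper_width: 0.223
grasp_force: 87.0
```

>>> arm_command:
  deltas: [0,0,8,0,0,0,0,16,0,0,0,0,20,0,0,0,0,20,0,0]

```text
time_s: 15.8
tool_pos: [564.4, 18.9, 84.9]
tool_rot: [180.0, 0.0, -5.2]
ft_force: [-0.6, 0.2, -3.4]
gripper_width: 0.219
grasp_force: 87.2
```

```bash
python3 held.py 5.5
```

```text
[564.4  18.9  84.9] [ 1.80e+02  5.00e-02 -5.18e+00] w 0.219 F [-0.6  0.2 -3.4]
lid z 79.6 [42.4  0.8 50.2 22.6 88.7] [[33.4, -23.5], [52.8, 24.9]]
(array([-32.1,  57.2,  11.9]), np.float64(-0.001), 'rows', np.float64(2.0))
```

>>> arm_command:
  deltas: [-0.5,0,8,0,0,-0.5,0,14,0,0,-0.5,0,16,0,0,-0.5,0,16,0,0]

```text
time_s: 16.18
tool_pos: [563.9, 18.9, 69.1]
tool_rot: [-180.0, 0.0, -5.2]
ft_force: [0.2, -0.2, -2.7]
gripper_width: 0.217
grasp_force: 87.1
```

>>> arm_command:
  deltas: [0,0,0,0,0.25,0,0,0,0,0.4,0,0,0,0,0.45,0,0,0,0,0.45,0,0,-15,0,0.45]

```text
time_s: 16.6
tool_pos: [563.0, 19.1, 83.1]
tool_rot: [180.0, 0.2, -5.2]
ft_force: [-0.6, 1.0, 0.6]
gripper_width: 0.449
grasp_force: 0.0
```

>>> arm_command:
  deltas: [0,0,-40,0,0.7,0,0,-80,0,0.7,0,0,-115,0,0.7,0,0,-115,0,0.7,0,0,-115,0,0.7]

```text
time_s: 17.02
tool_pos: [565.5, 18.7, 201.6]
tool_rot: [-179.9, -0.2, -5.2]
ft_force: [0.4, -0.2, -1.5]
gripper_width: 0.7
grasp_force: 0.0
```

```bash
python3 chk.py; python3 obs.py 533.7 357.5 160 -54.8
```

```text
obl 3324 [  2.7 -54.8 102.8  51.1   0.5] z 63.0
mb 1743 [28.4  2.8 50.7 49.2 87.8] z 63.0
sqL 216 [533.7 357.6  50.   50.3  35.7]
rF 208 [582.  315.3  49.4  97.6  45.8]
rN 175 [4.005e+02 2.961e+02 4.660e+01 4.820e+01 4.000e-01]
[563.8  19.2 199.1] [-1.7997e+02  4.0000e-02 -5.1500e+00] w 0.701 f 0.0
(array([ -60.4, -334.2,   39.1]), np.float64(0.867), 'rows', np.float64(9.0))
```

>>> arm_command:
  deltas: [-7,-38,0,0,0.7,-13,-76,0,0,0.7,-20,-114,0,0,0.7,-27,-152,0,0,0.7,-34,-190,0,0,0.7]

```text
time_s: 17.53
tool_pos: [546.2, 212.8, 198.0]
tool_rot: [179.9, 0.1, -5.2]
ft_force: [1.1, 0.3, -0.2]
gripper_width: 0.696
grasp_force: 0.0
```

>>> arm_command:
  deltas: [-6,-35,5,0.12,0.7,-12,-70,10,0.24,0.7,-18,-105,20,0.36,0.7,-25,-144,30,0.48,0.7,-26,-144,40,0.6,0.7]

```text
time_s: 17.95
tool_pos: [531.6, 366.4, 155.8]
tool_rot: [179.9, 0.2, -39.2]
ft_force: [-1.6, 1.4, -0.1]
gripper_width: 0.699
grasp_force: 0.0
```

>>> arm_command:
  deltas: [0,0,5,0.12,0.7,0,0,5,0.24,0.7,0,0,5,0.262,0.7,0,0,5,0.262,0.7,0,0,5,0.262,0.7]

```text
time_s: 18.37
tool_pos: [534.5, 356.4, 154.0]
tool_rot: [180.0, -0.0, -54.4]
ft_force: [-0.4, 0.7, 0.6]
gripper_width: 0.698
grasp_force: 0.0
```

```bash
python3 obs.py 533.7 357.5 56 -54.3 w
```

```text
[534.5 356.4 154. ] [ 1.7995e+02 -1.0000e-02 -5.4390e+01] w 0.698 f 0.0
lid 2260 [544.  340.8  49.7  89.7  35.9] 49.0
knob 1041 [531.9 357.   19.6  29.3  35.6] 82.7
(array([-1.4,  0. , 98. ]), np.float64(-0.002), 'rows', np.float64(3.0))
```

>>> arm_command:
  deltas: [-2,1.5,20,0,0.6,-2,1.5,55,0,0.6,-2,1.5,90,0,0.6,-2,1.5,96,0,0.6,-2,1.5,96,0,0.3]

```text
time_s: 18.83
tool_pos: [530.9, 357.0, 57.0]
tool_rot: [179.8, 0.0, -54.5]
ft_force: [-0.6, 0.4, 1.1]
gripper_width: 0.473
grasp_force: 0.0
```

>>> arm_command:
  deltas: [0,0,0,0,0,0,0,0,0,0,0,0,0,0,0,0,0,0,0,0,0,0,0,0,0]

```text
time_s: 19.25
tool_pos: [533.5, 357.7, 60.7]
tool_rot: [-179.8, -0.0, -54.6]
ft_force: [-0.4, -0.8, 7.8]
gripper_width: 0.22
grasp_force: 71.0
```

>>> arm_command:
  deltas: [0,0,-25,0,0,0,0,-50,0,0,0,0,-90,0,0,0,0,-130,0,0,0,0,-135,0,0]

```text
time_s: 19.67
tool_pos: [535.6, 357.3, 201.5]
tool_rot: [-179.5, -0.1, -54.6]
ft_force: [1.5, -1.2, -1.9]
gripper_width: 0.217
grasp_force: 69.9
```

```bash
python3 obs.py 505.5 23.5 190 -5.1;python3 lid.py | head -14
```

```text
[535.6 357.3 201.5] [-1.7946e+02 -1.0000e-01 -5.4610e+01] w 0.217 f 69.9
(array([254.7, 217.9,  11.5]), np.float64(-0.864), 'rows', np.float64(9.0))
-2 8 [11.  11.5 12.2]
0 14 [11.  11.9 12.5]
2 21 [10.6 11.5 12.3]
4 73 [10.7 11.6 12.6]
6 299 [-19.1  -9.1  12. ]
8 123 [10.3 11.5 12.5]
10 590 [-19.   -8.9  11.8]
12 363 [-19.1   6.4  12.4]
14 1061 [-18.4  -2.   11.9]
16 249 [10.4 11.4 12.7]
18 269 [10.4 11.6 12.3]
20 281 [10.5 11.5 12.6]
22 378 [11.2 12.5 23.3]
24 1469 [14.  31.1 53.6]
```

>>> arm_command:
  deltas: [28,24,0,0,0,56,48,0,0,0,84,72,0,0,0,112,96,0,0,0,140,120,0,0,0]

```text
time_s: 20.13
tool_pos: [514.5, 172.6, 192.9]
tool_rot: [180.0, 0.0, -54.5]
ft_force: [0.1, -0.3, -1.4]
gripper_width: 0.219
grasp_force: 69.6
```

>>> arm_command:
  deltas: [28,24,0,-0.12,0,56,48,0,-0.24,0,84,72,0,-0.36,0,112,96,0,-0.48,0,114,98,0,-0.6,0]

```text
time_s: 20.55
tool_pos: [500.2, 16.9, 194.0]
tool_rot: [179.9, -0.1, -20.3]
ft_force: [-0.3, -1.0, -2.7]
gripper_width: 0.221
grasp_force: 69.8
```

>>> arm_command:
  deltas: [0,0,0,-0.12,0,0,0,0,-0.24,0,0,0,0,-0.264,0,0,0,0,-0.264,0,0,0,0,-0.264,0]

```text
time_s: 20.97
tool_pos: [501.6, 24.4, 193.3]
tool_rot: [-180.0, 0.0, -5.3]
ft_force: [-0.5, -0.1, -2.0]
gripper_width: 0.215
grasp_force: 69.8
```

```bash
python3 obs.py 506.3 22.9 120 -5.1
```

```text
[501.6  24.4 193.3] [-1.7999e+02  3.0000e-02 -5.2500e+00] w 0.215 f 69.8
(array([ 4.8,  1.1, 73.3]), np.float64(-0.003), 'rows', np.float64(2.0))
```

>>> arm_command:
  deltas: [4.8,1,20,0,0,4.8,1,45,0,0,4.8,1,60,0,0,4.8,1,60,0,0,4.8,1,60,0,0]

```text
time_s: 21.38
tool_pos: [506.0, 22.7, 133.1]
tool_rot: [179.9, 0.1, -5.2]
ft_force: [0.0, -0.5, -1.4]
gripper_width: 0.218
grasp_force: 69.6
```

```bash
python3 held.py 11.5
```

```text
[506.   22.7 133.1] [ 1.7992e+02  1.0000e-01 -5.1800e+00] w 0.218 F [ 0.  -0.5 -1.4]
lid z 121.3 [-16.2  -0.   50.5  27.5  89.4] [[-28.0, -24.3], [-2.9, 24.5]]
(array([26.4, 55.8, 60.1]), np.float64(-0.001), 'rows', np.float64(3.0))
```

>>> arm_command:
  deltas: [0,-1,0,0,0,0,-1,15,0,0,0,-1,30,0,0,0,-1,44,0,0,0,-1,50,0,0]

```text
time_s: 21.85
tool_pos: [506.7, 24.3, 83.2]
tool_rot: [-180.0, -0.0, -5.1]
ft_force: [0.3, -0.5, -1.7]
gripper_width: 0.217
grasp_force: 69.6
```

>>> arm_command:
  deltas: [0,0,5,0,0,0,0,7.5,0,0,0,0,7.5,0,0]

```text
time_s: 22.1
tool_pos: [506.9, 23.9, 76.3]
tool_rot: [-180.0, -0.0, -5.1]
ft_force: [-0.7, -0.3, -2.3]
gripper_width: 0.219
grasp_force: 69.6
```

```bash
python3 held.py 11.5
```

```text
[506.9  23.9  76.3] [-1.7999e+02 -3.0000e-02 -5.0600e+00] w 0.219 F [-0.7 -0.3 -2.3]
lid z 64.1 [-13.4  -6.2  68.2  48.1  73.4] [[-40.1, -35.2], [8.1, 25.6]]
(array([25.5, 57.1,  3.3]), np.float64(0.001), 'rows', np.float64(2.0))
```

>>> arm_command:
  deltas: [0,0,0.5,0,0.25,0,0,0.5,0,0.4,0,0,0.5,0,0.45,0,0,0.5,0,0.45,0,0,-15,0,0.45]

```text
time_s: 22.57
tool_pos: [505.4, 24.0, 89.7]
tool_rot: [180.0, 0.2, -5.0]
ft_force: [-0.1, 0.1, 0.9]
gripper_width: 0.451
grasp_force: 0.0
```

>>> arm_command:
  deltas: [0,0,-40,0,0.7,0,0,-80,0,0.7,0,0,-110,0,0.7,0,0,-110,0,0.7,0,0,-110,0,0.7]

```text
time_s: 22.98
tool_pos: [507.7, 24.1, 202.6]
tool_rot: [-179.9, -0.2, -5.0]
ft_force: [-0.4, 0.0, -0.0]
gripper_width: 0.705
grasp_force: 0.0
```

```bash
python3 chk.py; python3 obs.py 600 297.7 160 -5.1
```

```text
obl 4214 [  2.5 -54.9 103.1  50.6   0.6] z 63.2
mb 1966 [27.5  2.7 49.2 50.  88.2] z 63.1
mf 1841 [-28.4   0.6  53.2  49.9   0.2] z 63.0
rF 171 [600.  297.7  47.5  47.5  44.5]
rN 175 [400.4 295.6  46.5  49.    0.5]
[506.1  24.2 200.5] [-1.7997e+02  5.0000e-02 -5.0300e+00] w 0.698 f 0.0
(array([  69.5, -280.6,   40.5]), np.float64(0.001), 'rows', np.float64(8.0))
```

>>> arm_command:
  deltas: [9,-37,0,0,0.7,18,-74,0,0,0.7,27,-111,0,0,0.7,36,-148,0,0,0.7,45,-185,0,0,0.7]

```text
time_s: 23.5
tool_pos: [567.2, 205.8, 199.2]
tool_rot: [179.9, 0.1, -5.1]
ft_force: [0.6, -0.2, 0.0]
gripper_width: 0.701
grasp_force: 0.0
```

>>> arm_command:
  deltas: [9,-37,0,0,0.7,18,-74,15,0,0.7,24,-95,40,0,0.7,24,-95,45,0,0.7,24,-95,45,0,0.7]

```text
time_s: 23.92
tool_pos: [598.0, 297.3, 151.4]
tool_rot: [179.8, 0.3, -4.9]
ft_force: [0.2, -0.4, 0.4]
gripper_width: 0.703
grasp_force: 0.0
```

```bash
python3 obs.py 600 297.7 56 -5.1 w
```

```text
[598.  297.3 151.4] [179.77   0.32  -4.94] w 0.703 f 0.0
lid 1748 [598.6 298.5  49.4  47.7  84.3] 49.1
knob 706 [598.4 298.6  21.1  21.3  87.8] 82.6
(array([ 2. , -0.5, 95.4]), np.float64(0.003), 'rows', np.float64(3.0))
```

>>> arm_command:
  deltas: [0.5,-1,20,0,0.6,0.5,-1,55,0,0.6,0.5,-1,90,0,0.6,0.5,-1,94,0,0.6,0.5,-1,94,0,0.3]

```text
time_s: 24.38
tool_pos: [599.6, 295.7, 61.1]
tool_rot: [179.9, 0.2, -5.2]
ft_force: [-0.2, -0.2, 0.9]
gripper_width: 0.478
grasp_force: 0.0
```

>>> arm_command:
  deltas: [0,0,0,0,0,0,0,0,0,0,0,0,0,0,0,0,0,0,0,0,0,0,0,0,0]

```text
time_s: 24.8
tool_pos: [602.3, 297.7, 64.6]
tool_rot: [-179.9, -0.2, -5.1]
ft_force: [0.2, -0.8, 8.0]
gripper_width: 0.226
grasp_force: 69.3
```

>>> arm_command:
  deltas: [0,0,-25,0,0,0,0,-50,0,0,0,0,-90,0,0,0,0,-130,0,0,0,0,-138,0,0]

```text
time_s: 25.22
tool_pos: [603.8, 297.5, 207.9]
tool_rot: [-179.7, -0.5, -5.1]
ft_force: [2.8, -0.3, -1.9]
gripper_width: 0.23
grasp_force: 69.5
```

```bash
python3 obs.py 564.3 74 195 -5.1;python3 lid.py | head -14
```

```text
[603.8 297.5 207.9] [-179.74   -0.48   -5.1 ] w 0.23 f 69.5
(array([-19.5, 226.1,  12.9]), np.float64(0.0), 'rows', np.float64(6.0))
-4 152 [-19.4 -18.5 -17.5]
-2 154 [-19.3 -18.5  12.2]
0 227 [-19.5 -18.2  15.6]
2 396 [-19.1  -9.3  16.1]
4 585 [-18.9  -2.3  15.9]
6 1049 [-18.3  -5.   15.9]
8 277 [-14.9  15.3  16.3]
10 751 [-18.5  -6.9  16.3]
12 332 [14.6 15.9 49.7]
14 342 [14.7 16.2 52.7]
16 332 [14.6 16.8 53.6]
18 478 [15.2 25.3 55.2]
20 625 [16.4 32.  57.8]
y -14 133 [14.9 25.7 55.2]
```

>>> arm_command:
  deltas: [-4,38,0,0,0,-7,76,0,0,0,-10,114,0,0,0,-13,150,0,0,0,-15,185,0,0,0]

```text
time_s: 25.68
tool_pos: [567.9, 113.0, 199.2]
tool_rot: [180.0, 0.1, -5.1]
ft_force: [0.4, -0.7, -2.1]
gripper_width: 0.229
grasp_force: 69.4
```

>>> arm_command:
  deltas: [-1,35,0,0,0,-1,39,0,0,0,-1,39,0,0,0,-1,39,0,0,0]

```text
time_s: 26.02
tool_pos: [564.5, 76.1, 199.6]
tool_rot: [-180.0, 0.0, -5.1]
ft_force: [0.6, 1.0, -3.1]
gripper_width: 0.227
grasp_force: 69.5
```

```bash
python3 obs.py 569 73.5 140 -5.1
```

```text
[564.5  76.1 199.6] [-1.7995e+02  5.0000e-02 -5.1000e+00] w 0.227 f 69.5
(array([ 4.7,  2.2, 59.6]), np.float64(0.0), 'rows', np.float64(2.0))
```

>>> arm_command:
  deltas: [4.5,2,20,0,0,4.5,2,45,0,0,4.5,2,58,0,0,4.5,2,58,0,0,4.5,2,58,0,0]

```text
time_s: 26.43
tool_pos: [568.8, 74.3, 141.5]
tool_rot: [180.0, 0.1, -5.0]
ft_force: [0.7, -0.3, -2.0]
gripper_width: 0.227
grasp_force: 69.4
```

```bash
python3 held.py 15.5; python3 lid.py|head -14
```

```text
[568.8  74.3 141.5] [ 1.7996e+02  1.0000e-01 -4.9900e+00] w 0.227 F [ 0.7 -0.3 -2. ]
lid z 125.8 [39.4 57.4 25.4 48.9  0.2] [[27.9, 34.4], [51.6, 80.7]]
(array([-31.8, 112.7,  68.5]), np.float64(0.002), 'rows', np.float64(4.0))
-4 156 [-19.6 -18.6 -17.7]
-2 156 [-19.7 -18.5  11.4]
0 230 [-19.4 -18.3  15.4]
2 392 [-19.2  -9.   15.8]
4 595 [-18.9  -2.2  16. ]
6 1035 [-18.2  -5.2  15.8]
8 267 [-14.7  15.2  16.3]
10 775 [-18.3  -6.5  16.4]
12 342 [14.5 16.  47.7]
14 331 [14.6 16.3 53.7]
16 351 [14.7 16.7 53.3]
18 460 [15.1 25.2 55.8]
20 604 [16.6 32.2 57.7]
y -14 137 [14.9 25.2 56.5]
```

>>> arm_command:
  deltas: [0,0.6,12,0,0,0,0.6,26,0,0,0,0.6,40,0,0,0,0.6,50,0,0,0,0.6,55,0,0]

```text
time_s: 26.95
tool_pos: [568.7, 73.1, 85.8]
tool_rot: [180.0, 0.1, -5.0]
ft_force: [0.2, 0.1, -2.3]
gripper_width: 0.228
grasp_force: 69.5
```

>>> arm_command:
  deltas: [0,0,4,0,0,0,0,6.5,0,0,0,0,6.5,0,0]

```text
time_s: 27.2
tool_pos: [569.3, 72.9, 80.5]
tool_rot: [-180.0, -0.0, -5.1]
ft_force: [-0.3, 0.1, -1.7]
gripper_width: 0.223
grasp_force: 69.5
```

```bash
python3 held.py 15.5
```

```text
[569.3  72.9  80.5] [-1.80e+02 -1.00e-02 -5.06e+00] w 0.223 F [-0.3  0.1 -1.7]
lid z 64.3 [38.4 47.1 61.8 38.9 74.5] [[16.8, 19.0], [52.2, 78.9]]
(array([-32.3, 111.4,   7.5]), np.float64(0.001), 'rows', np.float64(3.0))
```

>>> arm_command:
  deltas: [0,0,1,0,0.25,0,0,1,0,0.4,0,0,1,0,0.45,0,0,1,0,0.45,0,0,-15,0,0.45]

```text
time_s: 27.67
tool_pos: [567.8, 73.1, 93.9]
tool_rot: [180.0, 0.2, -5.0]
ft_force: [-0.6, 0.5, -0.0]
gripper_width: 0.445
grasp_force: 0.0
```

>>> arm_command:
  deltas: [0,0,-40,0,0.7,0,0,-80,0,0.7,0,0,-110,0,0.7,0,0,-110,0,0.7,0,0,-110,0,0.7]

```text
time_s: 28.08
tool_pos: [570.4, 73.0, 207.6]
tool_rot: [-179.9, -0.2, -5.0]
ft_force: [-0.7, 0.3, -1.1]
gripper_width: 0.698
grasp_force: 0.0
```

```bash
python3 chk.py; python3 obs.py 400 295.7 150 -5.1
```

```text
obl 2999 [ 2.300e+00 -5.410e+01  1.033e+02  5.010e+01  1.000e-01] z 63.1
mb 1540 [26.2  2.8 50.6 54.  87.8] z 63.0
mf 1292 [-27.9   0.8  53.6  50.2   2.1] z 63.1
lb 1376 [29.1 54.3 48.8 53.7  0. ] z 62.9
rN 163 [402.1 297.7  42.5  47.7  42.8]
[568.8  73.2 205.1] [-1.7998e+02  4.0000e-02 -5.0400e+00] w 0.699 f 0.0
(array([-187.7, -206.8,   55.1]), np.float64(0.001), 'rows', np.float64(7.0))
```

>>> arm_command:
  deltas: [-27,-29,0,0,0.7,-54,-58,0,0,0.7,-81,-88,0,0,0.7,-107,-118,0,0,0.7,-134,-148,0,0,0.7]

```text
time_s: 28.6
tool_pos: [446.8, 233.0, 204.4]
tool_rot: [179.9, 0.1, -5.1]
ft_force: [0.6, 1.0, 0.5]
gripper_width: 0.702
grasp_force: 0.0
```

>>> arm_command:
  deltas: [-27,-29,15,0,0.7,-54,-59,45,0,0.7,-54,-59,55,0,0.7,-54,-59,55,0,0.7]

```text
time_s: 28.93
tool_pos: [395.7, 297.1, 146.8]
tool_rot: [179.7, 0.3, -4.7]
ft_force: [-0.7, -0.8, 0.1]
gripper_width: 0.703
grasp_force: 0.0
```

```bash
python3 obs.py 400 295.7 56 -5.1 w
```

```text
[395.7 297.1 146.8] [179.72   0.29  -4.73] w 0.703 f 0.0
lid 1817 [399.7 296.3  48.7  48.4  77.2] 49.1
knob 747 [398.8 296.6  21.4  21.5  49.2] 82.7
(array([ 4.4,  1. , 90.8]), np.float64(0.006), 'rows', np.float64(3.0))
```

>>> arm_command:
  deltas: [2,0.4,20,0,0.6,2,0.4,55,0,0.6,2,0.4,86,0,0.6,2,0.4,89,0,0.6,2,0.4,89,0,0.3]

```text
time_s: 29.4
tool_pos: [402.8, 293.0, 61.5]
tool_rot: [179.9, 0.0, -5.2]
ft_force: [-0.1, -0.7, 0.7]
gripper_width: 0.474
grasp_force: 0.0
```

>>> arm_command:
  deltas: [0,0,0,0,0,0,0,0,0,0,0,0,0,0,0,0,0,0,0,0,0,0,0,0,0]

```text
time_s: 29.82
tool_pos: [403.8, 295.5, 63.4]
tool_rot: [-179.9, -0.2, -5.1]
ft_force: [1.5, -1.0, 8.7]
gripper_width: 0.231
grasp_force: 68.9
```

>>> arm_command:
  deltas: [0,0,-25,0,0,0,0,-50,0,0,0,0,-90,0,0,0,0,-130,0,0,0,0,-140,0,0]

```text
time_s: 30.23
tool_pos: [404.7, 295.6, 207.2]
tool_rot: [-179.7, -0.3, -5.1]
ft_force: [1.2, 0.6, -2.5]
gripper_width: 0.228
grasp_force: 69.9
```

```bash
python3 obs.py 510.4 78 205 -5.1;python3 lid.py | head -14
```

```text
[404.7 295.6 207.2] [-179.7    -0.25   -5.13] w 0.228 f 69.9
(array([124.7, 207.3,   2.2]), np.float64(-0.0), 'rows', np.float64(6.0))
-4 109 [-20.  -19.5 -18.7]
-2 136 [-19.9 -19.2  14.1]
0 225 [-19.9 -15.2  14.3]
2 447 [-19.6  -5.8  14.7]
4 783 [-19.3  -2.2  14.8]
6 672 [-18.3  -2.6  14.9]
8 266 [-13.6  14.3  15.6]
10 796 [-18.4  -5.6  25. ]
12 358 [13.4 15.  52.5]
14 350 [13.6 15.3 52.7]
16 424 [13.6 19.6 54.9]
18 587 [14.6 29.4 56.4]
20 277 [17.  34.1 55.8]
y -14 131 [14.3 26.  56.4]
```

>>> arm_command:
  deltas: [21,34,0,0,0,42,67,0,0,0,63,100,0,0,0,84,133,0,0,0,105,167,0,0,0]

```text
time_s: 30.7
tool_pos: [491.7, 118.4, 200.8]
tool_rot: [-180.0, 0.1, -5.0]
ft_force: [1.3, 0.1, -2.8]
gripper_width: 0.228
grasp_force: 69.7
```

>>> arm_command:
  deltas: [12,20,0,0,0,24,38,0,0,0,24,38,0,0,0,24,38,0,0,0]

```text
time_s: 31.03
tool_pos: [512.3, 78.2, 200.9]
tool_rot: [180.0, 0.0, -5.2]
ft_force: [-0.5, 0.7, -3.9]
gripper_width: 0.23
grasp_force: 69.7
```

```bash
python3 obs.py 515.4 78.3 140 -5.1
```

```text
[512.3  78.2 200.9] [ 1.7999e+02  4.0000e-02 -5.2300e+00] w 0.23 f 69.7
(array([ 3.1, -0.4, 60.9]), np.float64(-0.002), 'rows', np.float64(2.0))
```

>>> arm_command:
  deltas: [3,0,20,0,0,3,0,45,0,0,3,0,60,0,0,3,0,60,0,0,3,0,60,0,0]

```text
time_s: 31.45
tool_pos: [514.5, 80.1, 140.9]
tool_rot: [180.0, 0.1, -5.0]
ft_force: [0.8, 0.3, -1.8]
gripper_width: 0.225
grasp_force: 69.7
```

```bash
python3 held.py 14.5; python3 lid.py|grep -v y|tail -7
```

```text
[514.5  80.1 140.9] [ 1.7997e+02  1.3000e-01 -4.9900e+00] w 0.225 F [ 0.8  0.3 -1.8]
lid z 126.3 [-15.4  58.1  48.9  24.3  89.5] [[-26.3, 35.5], [-4.0, 81.5]]
(array([ 22.8, 113.8,  67.9]), np.float64(0.002), 'rows', np.float64(4.0))
8 278 [-13.9  14.2  15.8]
10 799 [-18.8  -5.9  26.1]
12 354 [13.4 15.  52.5]
14 356 [13.5 15.5 53. ]
16 410 [13.8 20.4 54.9]
18 606 [14.5 30.2 55.9]
20 249 [16.9 32.2 54.9]
```

>>> arm_command:
  deltas: [1,1.7,8,0,0,1,1.7,24,0,0,1,1.7,40,0,0,1,1.7,50,0,0,1,1.7,55,0,0]

```text
time_s: 31.97
tool_pos: [516.0, 77.6, 85.6]
tool_rot: [180.0, 0.1, -5.0]
ft_force: [-0.3, 0.2, -2.5]
gripper_width: 0.229
grasp_force: 69.7
```

>>> arm_command:
  deltas: [0,0,4,0,0,0,0,7,0,0,0,0,7,0,0]

```text
time_s: 32.22
tool_pos: [516.6, 77.5, 79.5]
tool_rot: [-180.0, -0.0, -5.1]
ft_force: [0.2, 0.3, -2.4]
gripper_width: 0.228
grasp_force: 69.7
```

```bash
python3 held.py 15
```

```text
[516.6  77.5  79.5] [-1.80e+02 -1.00e-02 -5.06e+00] w 0.228 F [ 0.2  0.3 -2.4]
lid z 64.1 [-9.2 46.7 64.9 48.6 73.9] [[-35.7, 18.9], [13.6, 78.6]]
(array([ 20.6, 111.3,   6.5]), np.float64(0.001), 'rows', np.float64(3.0))
```

>>> arm_command:
  deltas: [0,0,1,0,0.25,0,0,1,0,0.4,0,0,1,0,0.45,0,0,1,0,0.45,0,0,-15,0,0.45]

```text
time_s: 32.68
tool_pos: [515.1, 77.6, 93.2]
tool_rot: [179.9, 0.2, -5.1]
ft_force: [-0.5, -0.2, -0.5]
gripper_width: 0.452
grasp_force: 0.0
```

>>> arm_command:
  deltas: [0,0,-40,0,0.4,0,0,-80,0,0.3,0,0,-110,0,0,0,0,-110,0,0,0,0,-110,0,0]

```text
time_s: 33.1
tool_pos: [517.5, 77.8, 206.2]
tool_rot: [-179.9, -0.2, -5.0]
ft_force: [-0.1, -0.1, 0.3]
gripper_width: -0.001
grasp_force: 0.0
```

```bash
python3 chk.py; python3 obs.py 445.7 27.9 200 -5.1
python3 - <<'E'
from plant import *
import cv2,numpy as np
a=capture("wrist")["image"][:,:,::-1];cv2.imwrite("pics/w4.png",a)
E
```

```text
obl 3513 [  2.1 -54.5  50.8 103.7  89.9] z 63.1
mb 1728 [27.7  2.6 50.5 50.  88.4] z 63.1
mf 1592 [-28.2   0.9  53.6  51.    0.2] z 63.1
lb 1650 [26.2 54.8 54.4 54.1 89.8] z 63.0
lf 1360 [-24.7  56.8  48.7  48.8  88.4] z 63.0
[515.9  77.8 204. ] [-1.7998e+02  5.0000e-02 -5.0300e+00] w -0.001 f 0.0
(array([-65.5,  55.9,   4. ]), np.float64(0.001), 'rows', np.float64(3.0))
```

View pics/w4.png

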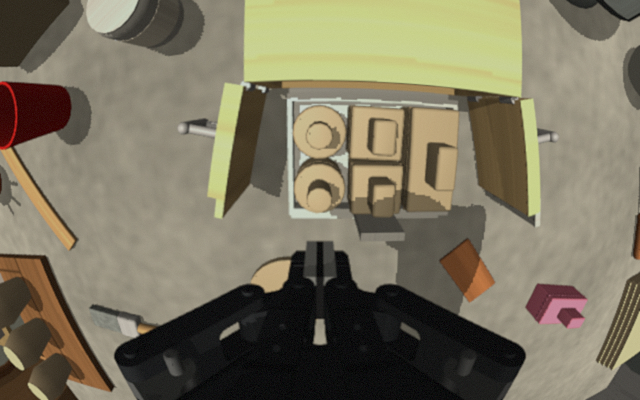

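All five jars stand on the tray floor: rounds at (320,133) and (320,188), squares at (377,137) and (377,190), oblong at (432,160). The tab is at (380,228). Next I push the tray home.

>>> arm_command:
  deltas: [-28,22,0,0,0,-52,44,0,0,0,-66,56,0,0,0,-66,56,0,0,0,-66,56,40,0,0]

```text
time_s: 33.67
tool_pos: [448.7, 28.2, 167.8]
tool_rot: [-179.7, -0.4, -5.0]
ft_force: [2.7, 1.7, 0.7]
gripper_width: -0.001
grasp_force: 0.0
```

>>> arm_command:
  deltas: [0,0,40,0,0,0,0,80,0,0,0,0,91,0,0,0,0,91,0,0,0,0,91,0,0]

```text
time_s: 34.08
tool_pos: [445.2, 26.9, 72.8]
tool_rot: [179.9, 0.1, -5.1]
ft_force: [0.5, 0.2, 0.8]
gripper_width: 0.001
grasp_force: 0.0
```

>>> arm_command:
  deltas: [4,0,0,0,0,9,0,0,0,0,15,0,0,0,0,21,0,0,0,0,27,0,0,0,0]

```text
time_s: 34.5
tool_pos: [472.2, 25.6, 74.1]
tool_rot: [-179.9, 0.1, -5.0]
ft_force: [-6.6, -0.5, 4.2]
gripper_width: -0.0
grasp_force: 3.1
```

```bash
python3 obs.py 595.9 14.2 72 -5.1
```

```text
[472.2  25.6  74.1] [-1.7993e+02  1.0000e-01 -5.0300e+00] w -0.0 f 3.1
(array([124.2,   0.5,   2.1]), np.float64(0.001), 'rows', np.float64(3.0))
```

>>> arm_command:
  deltas: [7,0,0,0,0,14,0,0,0,0,21,0,0,0,0,28,0,0,0,0,35,0,0,0,0]

```text
time_s: 34.92
tool_pos: [507.1, 22.4, 74.0]
tool_rot: [-179.9, 0.1, -5.0]
ft_force: [-6.5, 1.3, 3.5]
gripper_width: -0.008
grasp_force: 3.2
```

>>> arm_command:
  deltas: [7,0,0,0,0,14,0,0,0,0,21,0,0,0,0,28,0,0,0,0,35,0,0,0,0]

```text
time_s: 35.33
tool_pos: [541.9, 19.2, 74.0]
tool_rot: [-180.0, 0.1, -5.0]
ft_force: [-6.6, -0.5, 3.6]
gripper_width: -0.001
grasp_force: 3.2
```

>>> arm_command:
  deltas: [7,0,0,0,0,14,0,0,0,0,21,0,0,0,0,28,0,0,0,0,35,0,0,0,0]

```text
time_s: 35.75
tool_pos: [576.8, 16.0, 74.1]
tool_rot: [-180.0, 0.1, -5.0]
ft_force: [-6.6, -0.4, 3.0]
gripper_width: -0.001
grasp_force: 3.2
```

>>> arm_command:
  deltas: [3,0,0,0,0,6,0,0,0,0,9,0,0,0,0,9,0,0,0,0]

```text
time_s: 36.08
tool_pos: [586.5, 15.1, 74.0]
tool_rot: [-180.0, -0.0, -5.0]
ft_force: [-2.9, 0.0, 2.8]
gripper_width: 0.005
grasp_force: 1.6
```

```bash
python3 obs.py 595.9 14.2 72 -5.1
```

```text
[586.5  15.1  74. ] [-179.99   -0.     -5.04] w 0.005 f 1.6
(array([9.5, 0.1, 2. ]), np.float64(0.001), 'rows', np.float64(1.0))
```

Continue in small steps until the stop.

>>> arm_command:
  deltas: [2,0,0,0,0,4,0,0,0,0,6,0,0,0,0,6,0,0,0,0]

```text
time_s: 36.42
tool_pos: [591.5, 14.8, 73.7]
tool_rot: [-180.0, 0.1, -5.0]
ft_force: [-6.2, -0.6, 2.7]
gripper_width: 0.001
grasp_force: 0.0
```

>>> arm_command:
  deltas: [1,0,0,0,0,3,0,0,0,0,3,0,0,0,0]

```text
time_s: 36.67
tool_pos: [591.2, 14.9, 72.6]
tool_rot: [-179.9, 0.4, -5.1]
ft_force: [-13.0, -0.2, 0.7]
gripper_width: -0.002
grasp_force: 0.0
```

>>> arm_command:
  deltas: [1,0,0,0,0,3,0,0,0,0,3,0,0,0,0]

```text
time_s: 36.92
tool_pos: [591.1, 15.4, 71.6]
tool_rot: [-179.9, 0.8, -5.1]
ft_force: [-24.6, 3.1, 3.0]
gripper_width: 0.002
grasp_force: 0.0
```

>>> arm_command:
  deltas: [-10,0,0,0,0,-40,0,0,0,0,-80,0,0,0,0,-110,0,-20,0,0,-110,0,-60,0,0]

```text
time_s: 37.33
tool_pos: [478.7, 24.4, 129.8]
tool_rot: [-180.0, 0.8, -5.1]
ft_force: [-0.3, 1.4, -0.3]
gripper_width: 0.001
grasp_force: 0.0
```

>>> arm_command:
  deltas: [0,0,-40,0,0,-20,0,-80,0,0,-20,0,-80,0,0,-20,0,-80,0,0]

```text
time_s: 37.67
tool_pos: [470.0, 26.7, 215.8]
tool_rot: [-179.8, -0.3, -4.9]
ft_force: [0.4, 0.5, -0.7]
gripper_width: -0.001
grasp_force: 0.0
```

```bash
cat > doors.py <<'E'
from obs import *
s=state();W=wcloud(s,capture("wrist"));a=np.radians(-5.1);X=np.array([np.cos(a),np.sin(a)]);C=np.array([680.7,6.4])
def q(W): return np.c_[(W[:,:2]-C)@X,(W[:,:2]-C)@[-X[1],X[0]],W[:,2]]
c=capture("top")
for n,Q in {"wrist":q(W),"top":q(cloud(c).reshape(-1,3))}.items():
    t=Q[(abs(Q[:,1])<30)&(Q[:,0]<-40)&(Q[:,0]>-230)&(abs(Q[:,2]-99)<5)&(Q[:,0]<-50)]
    if len(t)>5:print(n,"tab",len(t),rect(t))
    for m,g in {"L":(Q[:,1]>80)&(Q[:,1]<190),"R":(Q[:,1]<-80)&(Q[:,1]>-190)}.items():
        k=Q[g&(Q[:,0]<-78)&(Q[:,0]>-210)&(abs(Q[:,2]-115)<4)]
        if len(k)>20: print(n,m,len(k),np.round(np.r_[rect(k)[0],rect(k)[1],rect(k)[2]],1))
        k=Q[g&(Q[:,0]<-78)&(Q[:,0]>-210)&(abs(Q[:,2]-96)<8)&(abs(Q[:,1])>130)]
        if len(k)>8: print(n,m,"handle?",len(k),np.median(k,0).round(1))
cv2.imwrite("pics/top3.png",cv2.resize(c["image"][110:230,230:420,::-1],None,fx=4,fy=4,interpolation=cv2.INTER_CUBIC))
print(s["tool_pos"])
E
python3 doors.py
```

```text
wrist tab 307 ((-77.23922729492188, -0.08043861389160156), (40.2783203125, 5.029003143310547), 89.70378112792969)
wrist L 1989 [-130.8  132.6   16.9  108.8   77.1]
wrist L handle? 507 [-150.2  137.9   98.6]
wrist R 2238 [-132.8 -135.5  133.1   31.4   23.6]
wrist R handle? 641 [-152.6 -140.2   98.5]
top tab 13 ((-75.55612182617188, -0.5405292510986328), (3.3015286922454834, 36.01128387451172), 1.2329516410827637)
top L 112 [-129.5  133.    14.8  105.8   77.1]
top L handle? 33 [-113.1  151.2   98.8]
top R 125 [-136.  -135.6  119.4   15.7   15.2]
top R handle? 31 [-110.9 -152.9   98.9]
[470.02691705  26.69221253 215.80719881]
```

View pics/top3.png

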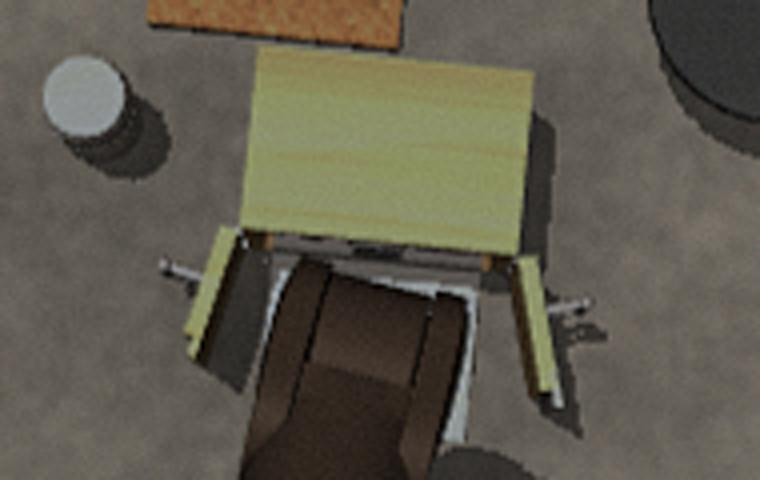

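Run:
```python
from obs import *
s=state();print(s["tool_pos"].round(1));W=wcloud(s,capture("wrist"));a=np.radians(-5.1);X=np.array([np.cos(a),np.sin(a)]);C=np.array([680.7,6.4])
Q=np.c_[(W[:,:2]-C)@X,(W[:,:2]-C)@[-X[1],X[0]],W[:,2]]
for y in(-60,-30,30,60):
    r=Q[(abs(Q[:,1]-y)<8)&(abs(Q[:,2]-118)<3)&(abs(Q[:,0])<110)];print("roof front",y,np.percentile(r[:,0],[0.5,2,10]).round(1),r[:,2].mean().round(1))
t=Q[(abs(Q[:,1])<18)&(Q[:,0]<-55)&(Q[:,0]>-110)]
for z in(45,55,65,75,85,95,99):
    k=t[abs(t[:,2]-z)<3]
    if len(k)>5:print("tab z",z,len(k),np.percentile(k[:,0],[2,50,98]).round(1))
k=Q[(abs(Q[:,1])>25)&(abs(Q[:,1])<80)&(Q[:,0]>-110)&(Q[:,0]<-50)]
for z in(20,28,35,50,64):
    m=k[abs(k[:,2]-z)<3]
    if len(m)>5:print("z",z,len(m),np.percentile(m[:,0],[2,50,98]).round(1))
```

```text
[469.   26.3 213.5]
roof front -60 [-77.6 -77.1 -74.9] 117.4
roof front -30 [-77.5 -77.1 -75.2] 117.4
roof front 30 [-77.4 -77.  -75.1] 117.4
roof front 60 [-77.2 -76.9 -74.9] 117.4
tab z 45 33 [-79.2 -78.9 -78.6]
tab z 55 27 [-79.9 -79.  -78.6]
tab z 65 48 [-80.  -79.7 -79.3]
tab z 75 73 [-79.9 -79.6 -79.2]
tab z 85 57 [-79.7 -79.5 -78.9]
tab z 95 87 [-79.6 -79.2 -76.2]
tab z 99 257 [-79.3 -77.4 -75.1]
z 20 173 [-80.  -78.4 -58.2]
z 28 188 [-80.  -78.7 -59.6]
z 35 968 [-79.7 -75.  -63.9]
z 50 98 [-67.5 -66.4 -63.5]
z 64 16 [-67.4 -66.4 -65.8]
```

The top crop shows the tray almost in under the roof front at (380,245), with both doors open. The tab front is level with the cupboard front, so it may be a few mm short, with the finger knuckles touching the roof edge at this height. I'll push again with the tips higher.

>>> arm_command:
  deltas: [0,1,40,0,0,0,1,80,0,0,0,1,120,0,0,0,1,125,0,0,0,1,125,0,0]

```text
time_s: 38.23
tool_pos: [466.6, 23.1, 86.4]
tool_rot: [179.8, 0.3, -5.2]
ft_force: [0.4, 0.5, 1.3]
gripper_width: -0.003
grasp_force: 0.0
```

>>> arm_command:
  deltas: [30,0,0,0,0,60,0,0,0,0,90,0,0,0,0,105,0,0,0,0,110,0,0,0,0]

```text
time_s: 38.65
tool_pos: [582.1, 13.9, 91.0]
tool_rot: [179.9, -0.3, -5.1]
ft_force: [-0.1, -0.1, -0.3]
gripper_width: 0.0
grasp_force: 0.0
```

>>> arm_command:
  deltas: [4,0,0,0,0,8,0,0,0,0,12,0,0,0,0,12,0,0,0,0]

```text
time_s: 38.98
tool_pos: [590.2, 14.0, 89.0]
tool_rot: [-180.0, -0.0, -5.0]
ft_force: [-0.1, 0.3, 0.6]
gripper_width: 0.001
grasp_force: 0.0
```

>>> arm_command:
  deltas: [2,0,0,0,0,3,0,0,0,0,3,0,0,0,0]

```text
time_s: 39.23
tool_pos: [591.8, 13.7, 88.4]
tool_rot: [-180.0, 0.1, -5.1]
ft_force: [-6.1, 0.7, 4.2]
gripper_width: 0.001
grasp_force: 2.6
```

>>> arm_command:
  deltas: [2,0,0,0,0,4,0,0,0,0,4,0,0,0,0]

```text
time_s: 39.48
tool_pos: [593.8, 13.5, 88.0]
tool_rot: [-179.9, 0.4, -5.1]
ft_force: [-12.9, 1.5, 9.8]
gripper_width: 0.003
grasp_force: 6.5
```

>>> arm_command:
  deltas: [2,0,0,0,0,4,0,0,0,0,4,0,0,0,0]

```text
time_s: 39.73
tool_pos: [593.7, 13.5, 87.7]
tool_rot: [-179.8, 0.8, -5.1]
ft_force: [-26.9, 3.6, 19.9]
gripper_width: -0.003
grasp_force: 14.1
```

The tray moved 2.5 mm further and then stopped, with the pads loaded, so it is home. I'm retreating and planning the left door's arc.

>>> arm_command:
  deltas: [-10,0,0,0,0,-40,0,0,0,0,-80,0,-20,0,0,-80,0,-60,0,0,-80,0,-100,0,0]

```text
time_s: 40.15
tool_pos: [516.5, 19.7, 187.7]
tool_rot: [180.0, 0.4, -5.2]
ft_force: [3.3, 1.0, 0.9]
gripper_width: 0.002
grasp_force: 0.0
```

>>> arm_command:
  deltas: [0,0,-15,0,0,0,0,-15,0,0,0,0,-15,0,0]

```text
time_s: 40.4
tool_pos: [521.9, 20.2, 204.3]
tool_rot: [-179.9, -0.1, -5.0]
ft_force: [-0.1, 0.1, 0.3]
gripper_width: 0.002
grasp_force: 0.0
```

```bash
cat > arc.py <<'E'
from obs import *
side=sys.argv[1];sg=1 if side=="L" else -1
a=np.radians(-5.1);X=np.array([np.cos(a),np.sin(a)]);C=np.array([680.7,6.4]);s=state()
d=s["tool_pos"][:2]-C;p0=np.array([d@X,d@[-X[1],X[0]]]);print("now",p0.round(1),s["tool_pos"].round(1),s["tool_rot"].round(1))
def f(th,r,d):
    t=np.radians(th);return np.array([-76-r*np.sin(t)-d*np.cos(t),sg*(112-r*np.cos(t)+d*np.sin(t))])
pts=[(105,88,60)]+[(th,88,30) for th in (105,98,91,84,77,70,63,56,49,42,35,28,21,14,7,0,-3)]
p=p0
for k in pts:
    n=f(*k);m=n-p;print(k,"xc,yc",n.round(1),"tool d",np.round([m[0],-m[1]],1),"from start of arc",np.round([n[0]-f(*pts[0])[0],-(n[1]-f(*pts[0])[1])],1));p=n
E
python3 arc.py L; python3 doors.py
```

```text
now [-159.4   -0.3] [521.9  20.2 204.3] [-1.799e+02 -1.000e-01 -5.000e+00]
(105, 88, 60) xc,yc [-145.5  192.7] tool d [  13.9 -193.1] from start of arc [ 0. -0.]
(105, 88, 30) xc,yc [-153.2  163.8] tool d [-7.8 29. ] from start of arc [-7.8 29. ]
(98, 88, 30) xc,yc [-159.  154.] tool d [-5.7  9.8] from start of arc [-13.5  38.8]
(91, 88, 30) xc,yc [-163.5  143.5] tool d [-4.5 10.4] from start of arc [-18.   49.2]
(84, 88, 30) xc,yc [-166.7  132.6] tool d [-3.2 10.9] from start of arc [-21.2  60.1]
(77, 88, 30) xc,yc [-168.5  121.4] tool d [-1.8 11.2] from start of arc [-23.   71.3]
(70, 88, 30) xc,yc [-169.   110.1] tool d [-0.5 11.3] from start of arc [-23.5  82.6]
(63, 88, 30) xc,yc [-168.    98.8] tool d [ 0.9 11.3] from start of arc [-22.6  94. ]
(56, 88, 30) xc,yc [-165.7   87.7] tool d [ 2.3 11.1] from start of arc [-20.3 105.1]
(49, 88, 30) xc,yc [-162.1   76.9] tool d [ 3.6 10.8] from start of arc [-16.6 115.8]
(42, 88, 30) xc,yc [-157.2   66.7] tool d [ 4.9 10.2] from start of arc [-11.7 126.1]
(35, 88, 30) xc,yc [-151.    57.1] tool d [6.1 9.6] from start of arc [ -5.6 135.
[... 320 characters left out ...]
arc [ 29.  164.4]
(0, 88, 30) xc,yc [-106.   24.] tool d [10.5  4.3] from start of arc [ 39.5 168.7]
(-3, 88, 30) xc,yc [-101.4   22.6] tool d [4.6 1.4] from start of arc [ 44.1 170.2]
wrist tab 8 ((-76.71540832519531, 18.770214080810547), (2.439272403717041, 0.8141631484031677), 88.74677276611328)
wrist L 1967 [-130.6  132.8   16.6  108.6   77.1]
wrist L handle? 504 [-116.3  148.4   98.7]
wrist R 2245 [-137.9 -136.2  124.3   17.    14.9]
wrist R handle? 614 [-146.9 -147.6   98.6]
top L 107 [-127.5  133.    15.1  103.5   77.1]
top L handle? 37 [-112.6  154.4   99.3]
top R 133 [-135.3 -135.8  120.6   15.7   15. ]
top R handle? 31 [-112.5 -149.9   98.8]
[521.89657783  20.23207456 204.31732248]
```

>>> arm_command:
  deltas: [3,-39,0,0,0,6,-78,0,0,0,9,-117,0,0,0,12,-156,0,0,0,14,-193,0,0,0]

```text
time_s: 40.92
tool_pos: [551.7, 212.9, 201.9]
tool_rot: [179.9, 0.1, -5.1]
ft_force: [1.0, -0.3, -0.1]
gripper_width: -0.004
grasp_force: 0.0
```

>>> arm_command:
  deltas: [0,0,0,0,0,0,0,40,0,0,0,0,80,0,0,0,0,124,0,0,0,0,124,0,0]

```text
time_s: 41.33
tool_pos: [547.1, 209.4, 71.9]
tool_rot: [179.7, 0.6, -5.1]
ft_force: [-1.9, 0.1, -0.6]
gripper_width: 0.002
grasp_force: 0.0
```

```bash
python3 arc.py L|head -2
```

```text
now [-151.2  190.3] [547.1 209.4  71.9] [179.7   0.6  -5.1]
(105, 88, 60) xc,yc [-145.5  192.7] tool d [ 5.7 -2.4] from start of arc [ 0. -0.]
```

>>> arm_command:
  deltas: [-5,20,-2,0,0,-8,29,-4,0,0,-13.5,39,-4,0,0,-18,49,-4,0,0,-21,60,-4,0,0]

```text
time_s: 41.75
tool_pos: [526.0, 152.8, 84.5]
tool_rot: [-179.9, -0.1, -5.0]
ft_force: [0.4, 0.6, 0.1]
gripper_width: -0.002
grasp_force: 0.6
```

>>> arm_command:
  deltas: [-2,11,0,0,0,-2.5,22.5,0,0,0,-1.5,34,0,0,0,1,45,0,0,0,4.5,56,0,0,0]

```text
time_s: 42.17
tool_pos: [525.6, 95.7, 83.6]
tool_rot: [-180.0, 0.0, -5.1]
ft_force: [0.3, 1.8, 0.7]
gripper_width: 0.002
grasp_force: 0.5
```

```bash
python3 arc.py L|head -1; python3 doors.py|grep -v top
```

```text
now [-162.4   75.1] [525.6  95.7  83.6] [-180.     0.    -5.1]
wrist tab 166 ((-76.9420394897461, 0.49594688415527344), (39.826663970947266, 0.9339542388916016), 89.34947967529297)
wrist L 6103 [-116.5   94.    81.8   27.3   27. ]
wrist R 767 [-156.4 -134.4   91.2   16.3   27.6]
wrist R handle? 930 [-165.7 -136.    96.3]
[525.63647393  95.6546067   83.59265865]
```

>>> arm_command:
  deltas: [5,10,0,0,0,11,20,0,0,0,18,28.5,0,0,0,26.5,36,0,0,0,35.5,43,0,0,0]

```text
time_s: 42.68
tool_pos: [557.9, 50.1, 83.5]
tool_rot: [-180.0, 0.0, -5.1]
ft_force: [-0.6, 0.8, -0.5]
gripper_width: 0.002
grasp_force: 0.5
```

>>> arm_command:
  deltas: [5,3,0,0,0,10,5.5,0,0,0,15,7.5,0,0,0,20,9.5,0,0,0,20,9.5,0,0,0]

```text
time_s: 43.1
tool_pos: [577.3, 39.1, 83.6]
tool_rot: [180.0, -0.1, -5.1]
ft_force: [-0.3, -0.4, -0.4]
gripper_width: 0.002
grasp_force: 0.0
```

```bash
python3 arc.py L|head -1
python3 - <<'E'
from obs import *
s=state();W=wcloud(s,capture("wrist"));a=np.radians(-5.1);X=np.array([np.cos(a),np.sin(a)]);C=np.array([680.7,6.4])
Q=np.c_[(W[:,:2]-C)@X,(W[:,:2]-C)@[-X[1],X[0]],W[:,2]]
print("F",s["ft_force"].round(1))
for y in (20,40,60,80,100):
    r=Q[(abs(Q[:,1]-y)<5)&(Q[:,0]<-60)&(Q[:,0]>-150)];t=r[(abs(r[:,2]-115)<3)];o=Q[(abs(Q[:,1]-y)<5)&(abs(Q[:,2]-118)<3)&(Q[:,0]>-74)]
    if len(t)>5: print(y,"front of top",np.percentile(t[:,0],[2,10]).round(1))
E
```

```text
now [-105.9   23.4] [577.3  39.1  83.6] [ 1.8e+02 -1.0e-01 -5.1e+00]
F [-0.3 -0.4 -0.4]
20 front of top [-95.9 -92.4]
40 front of top [-94.9 -91.8]
60 front of top [-94.2 -91.1]
80 front of top [-93.7 -90.7]
100 front of top [-93.3 -90.2]
```

>>> arm_command:
  deltas: [2,0,0,0,0,4,0,0,0,0,4,0,0,0,0]

```text
time_s: 43.4
tool_pos: [579.1, 39.5, 83.3]
tool_rot: [-180.0, 0.1, -5.0]
ft_force: [-4.1, -0.4, 3.0]
gripper_width: -0.002
grasp_force: 2.3
```

>>> arm_command:
  deltas: [1,0,0,0,0,3,0,0,0,0,3,0,0,0,0]

```text
time_s: 43.65
tool_pos: [579.2, 39.4, 83.0]
tool_rot: [-179.9, 0.5, -5.1]
ft_force: [-15.8, 0.7, 13.5]
gripper_width: 0.003
grasp_force: 8.3
```

>>> arm_command:
  deltas: [-15,0,0,0,0,-40,0,0,0,0,-40,0,-40,0,0,-40,0,-80,0,0,-40,0,-120,0,0]

```text
time_s: 44.07
tool_pos: [542.4, 42.4, 204.7]
tool_rot: [180.0, 0.1, -5.1]
ft_force: [0.7, 1.2, 0.3]
gripper_width: 0.002
grasp_force: 0.0
```

>>> arm_command:
  deltas: [0,41,0,0,0,0,82,0,0,0,0,123,0,0,0,0,164,0,0,0,0,200,0,0,0]

```text
time_s: 44.48
tool_pos: [525.5, -159.0, 204.1]
tool_rot: [180.0, -0.1, -5.1]
ft_force: [0.2, -0.0, 0.7]
gripper_width: -0.004
grasp_force: 0.0
```

>>> arm_command:
  deltas: [0,10,0,0,0,0,16,0,0,0,0,16,0,0,0,0,16,0,0,0]

```text
time_s: 44.82
tool_pos: [524.8, -171.3, 203.3]
tool_rot: [-180.0, 0.0, -5.0]
ft_force: [1.2, -0.1, 0.2]
gripper_width: 0.004
grasp_force: 0.0
```

```bash
python3 arc.py R
```

```text
now [-139.5 -190.8] [ 524.8 -171.3  203.3] [-180.    0.   -5.]
(105, 88, 60) xc,yc [-145.5 -192.7] tool d [-6.   1.9] from start of arc [ 0. -0.]
(105, 88, 30) xc,yc [-153.2 -163.8] tool d [ -7.8 -29. ] from start of arc [ -7.8 -29. ]
(98, 88, 30) xc,yc [-159. -154.] tool d [-5.7 -9.8] from start of arc [-13.5 -38.8]
(91, 88, 30) xc,yc [-163.5 -143.5] tool d [ -4.5 -10.4] from start of arc [-18.  -49.2]
(84, 88, 30) xc,yc [-166.7 -132.6] tool d [ -3.2 -10.9] from start of arc [-21.2 -60.1]
(77, 88, 30) xc,yc [-168.5 -121.4] tool d [ -1.8 -11.2] from start of arc [-23.  -71.3]
(70, 88, 30) xc,yc [-169.  -110.1] tool d [ -0.5 -11.3] from start of arc [-23.5 -82.6]
(63, 88, 30) xc,yc [-168.   -98.8] tool d [  0.9 -11.3] from start of arc [-22.6 -94. ]
(56, 88, 30) xc,yc [-165.7  -87.7] tool d [  2.3 -11.1] from start of arc [ -20.3 -105.1]
(49, 88, 30) xc,yc [-162.1  -76.9] tool d [  3.6 -10.8] from start of arc [ -16.6 -115.8]
(42, 88, 30) xc,yc [-157.2  -66.7] tool d [  4.9 -10.2] from start of arc [ -11.7 -126.1]
(35, 88, 30) xc,yc [-151.   -57.1] tool d [ 6.1 -9.6] from start of arc [  -5.6 -135.6]
(28, 88, 30) xc,yc [-143.8  -48.4] tool d [ 7.2 -8.7] from start of arc [   1.7 -144.3]
(21, 88, 30) xc,yc [-135.5  -40.6] tool d [ 8.3 -7.8] from start of arc [   9.9 -152.1]
(14, 88, 30) xc,yc [-126.4  -33.9] tool d [ 9.1 -6.7] from start of arc [  19.1 -158.9]
(7, 88, 30) xc,yc [-116.5  -28.3] tool d [ 9.9 -5.6] from start of arc [  29.  -164.4]
(0, 88, 30) xc,yc [-106.  -24.] tool d [10.5 -4.3] from start of arc [  39.5 -168.7]
(-3, 88, 30) xc,yc [-101.4  -22.6] tool d [ 4.6 -1.4] from start of arc [  44.1 -170.2]
```

>>> arm_command:
  deltas: [-6,2,10,0,0,-6,2,45,0,0,-6,2,85,0,0,-6,2,118,0,0,-6,2,118,0,0]

```text
time_s: 45.23
tool_pos: [515.5, -169.9, 80.3]
tool_rot: [-179.9, 0.5, -4.8]
ft_force: [-1.3, 0.6, 0.2]
gripper_width: -0.001
grasp_force: 0.0
```

>>> arm_command:
  deltas: [-5,-20,0,0,0,-8,-29,0,0,0,-13.5,-39,0,0,0,-18,-49,0,0,0,-21,-60,0,0,0]

```text
time_s: 45.65
tool_pos: [502.8, -111.7, 86.7]
tool_rot: [-180.0, -0.1, -5.0]
ft_force: [0.7, -1.8, 0.0]
gripper_width: -0.003
grasp_force: 0.6
```

>>> arm_command:
  deltas: [-2,-11,0,0,0,-2.5,-22.5,0,0,0,-1.5,-34,0,0,0,1,-45,0,0,0,4.5,-56,0,0,0]

```text
time_s: 46.07
tool_pos: [512.4, -55.9, 86.0]
tool_rot: [-180.0, -0.0, -5.0]
ft_force: [-0.5, -1.7, -0.3]
gripper_width: -0.004
grasp_force: 0.5
```

```bash
python3 arc.py R|head -1; python3 doors.py|grep -v top
```

```text
now [-162.1  -77. ] [512.4 -55.9  86. ] [-180.   -0.   -5.]
wrist tab 492 ((-85.29379272460938, 0.1815967559814453), (17.818090438842773, 40.913368225097656), 0.16533808410167694)
wrist L 630 [-86.3  94.9  29.6  14.9  89.8]
wrist R 5939 [-117.   -94.3   27.6   79.9   63.9]
[512.35679782 -55.91021079  86.03729029]
```

>>> arm_command:
  deltas: [5,-10,0,0,0,11,-20,0,0,0,18,-28.5,0,0,0,26.5,-36,0,0,0,35.5,-43,0,0,0]

```text
time_s: 46.58
tool_pos: [552.1, -16.5, 85.4]
tool_rot: [-180.0, 0.0, -5.0]
ft_force: [-1.1, -1.4, -0.7]
gripper_width: -0.002
grasp_force: 0.5
```

>>> arm_command:
  deltas: [5,-3,0,0,0,10,-5.5,0,0,0,15,-7.5,0,0,0,21,-9.5,0,0,0,21,-9.5,0,0,0]

```text
time_s: 47.0
tool_pos: [574.2, -9.6, 85.6]
tool_rot: [-180.0, -0.1, -5.0]
ft_force: [-0.3, -1.4, -0.2]
gripper_width: -0.001
grasp_force: 0.0
```

>>> arm_command:
  deltas: [2,0,0,0,0,4,0,0,0,0,4,0,0,0,0]

```text
time_s: 47.25
tool_pos: [574.6, -10.1, 85.3]
tool_rot: [-179.9, 0.3, -5.1]
ft_force: [-8.3, 1.9, 6.3]
gripper_width: -0.0
grasp_force: 4.3
```

>>> arm_command:
  deltas: [1,0,0,0,0,3,0,0,0,0,3,0,0,0,0]

```text
time_s: 47.5
tool_pos: [574.7, -10.0, 84.9]
tool_rot: [-179.9, 0.6, -5.1]
ft_force: [-20.3, 3.0, 15.0]
gripper_width: -0.003
grasp_force: 9.9
```

Hard stop. I'm backing off and verifying.

>>> arm_command:
  deltas: [-15,0,0,0,0,-40,0,0,0,0,-70,0,-40,0,0,-100,0,-70,0,0,-110,0,-110,0,0]

```text
time_s: 47.92
tool_pos: [468.2, -1.4, 187.3]
tool_rot: [-180.0, 0.4, -5.2]
ft_force: [-0.4, 1.3, 1.2]
gripper_width: 0.001
grasp_force: 0.0
```

>>> arm_command:
  deltas: [-30,0,0,0,0,-30,0,0,0,0,-30,0,0,0,0]

```text
time_s: 48.17
tool_pos: [442.0, 2.6, 188.8]
tool_rot: [-179.8, -0.0, -5.0]
ft_force: [0.6, 0.2, -0.1]
gripper_width: 0.003
grasp_force: 0.0
```

Run:
```python
from obs import *
s=state();c=capture("wrist");W=wcloud(s,c);a=np.radians(-5.1);X=np.array([np.cos(a),np.sin(a)]);C=np.array([680.7,6.4])
cv2.imwrite("pics/w5.png",c["image"][:,:,::-1]);print(s["tool_pos"],s["ft_force"])
Q=np.c_[(W[:,:2]-C)@X,(W[:,:2]-C)@[-X[1],X[0]],W[:,2]]
for y in (-100,-80,-60,-30,-10,5,20,40,60,80,100):
    t=Q[(abs(Q[:,1]-y)<5)&(Q[:,0]<-60)&(Q[:,0]>-150)&(abs(Q[:,2]-115)<3)]
    if len(t)>5: print(y,np.percentile(t[:,0],[2,10]).round(1))
```

```text
[442.04401747   2.56115711 188.78680172] [ 0.60216883  0.23428117 -0.05329863]
-100 [-94.7 -93.9]
-80 [-94.6 -94.1]
-60 [-94.6 -94. ]
-30 [-94.5 -94.1]
-10 [-94.8 -94.5]
5 [-94.9 -94.6]
20 [-94.6 -93.9]
40 [-94.3 -93.7]
60 [-94.  -93.3]
80 [-94. -93.]
100 [-93.8 -92.7]
```

View pics/w5.png

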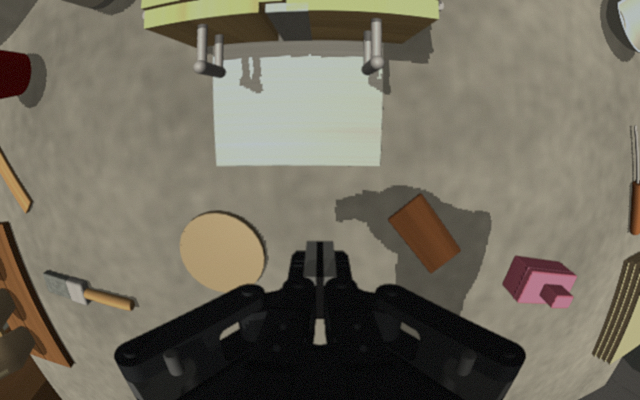

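Both doors are shut flush at (200,20) and (375,20), and the flange laps over the lip at (290,22). The door fronts lie within about 0.01 rad of square. Handing in.

```bash
python3 -c "
from plant import *
print(close_job())"
```

```text
the job is handed in; nothing more can be done
None
```

I handed the job in at about 48 s: all five jars stand upright in the tray, the tray is pushed home to its stop, and the left door was shut before the right, with its flange over the lip; no verdict came back.

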